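# Sound the prop sockets and set a kiln shelf

## Task

Set up one tier of the small kiln: with the depth rod, sound the inner socket of the hearth (next to the pinned wall) to its bottom and then the outer one, and stand in each socket the prop that comes level with the top of the wall, so that the kiln shelf can then be seated flat over the two pins and onto the props. Stand every bisque pot that is there upright on the shelf, and have the rod back in its stand at the end. Leave the jar, bowl and brush where they are.

Things in the scene. Friction and masses are not known exactly. Their poses are not given: they have to be found in the camera images.
- hearth: Fixed cream firebrick kiln hearth, 90 (x) x 230 (y) x 75 mm tall; origin at the centre of its underside on the table, z up. Its flat deck is 75 mm up. At its +y end (y +89 to +115 mm) a wall runs across it, its flat top 40 mm above the deck (115 mm over the table), with two pins on it. Two round blind sockets open in the deck on the line x = 0.
- socket_inner (a point): Centre of the mouth, in the deck, of the inner socket (next to the pinned wall), at hearth x 0, y +15 mm; bore 24 mm wide. Depth unknown: 14, 26, 38 or 50 mm, never the same as the other socket's, new at every start (packing discs lie at the bottom).
- socket_outer (a point): Centre of the mouth of the outer socket (farther from the wall), at hearth x 0, y -70 mm; bore 24 mm, depth unknown in the same way.
- pin_near (a point): Foot of one locating pin, on the wall top (115 mm over the table), at hearth x -18, y +102 mm; the pin is 8 mm thick, 20 mm tall with a tapered point.
- pin_far (a point): Foot of the other locating pin, at hearth x +18, y +102 mm; same size.
- shelf: Loose kiln shelf, a pale plate 60 (x) x 210 (y) x 12 mm, 0.2 to 0.35 kg; origin at the centre of its underside, z up. Two holes go through it near its +y end. It starts flat on the table with that end the same way as the hearth's wall, within 0.4 rad. Seated, hole end on the wall, other end on the props, its origin is at hearth x 0, y +10 mm, 115 mm over the table.
- hole_near (a point): Centre, at the underside, of the 13 mm shelf hole at shelf x -18, y +92 mm; goes over pin_near.
- hole_far (a point): Centre, at the underside, of the 13 mm shelf hole at shelf x +18, y +92 mm; goes over pin_far.
- rod: Wooden depth rod, upright in its stand: a straight 10 mm round stem 80 mm long, below a square handle 22 x 22 x 60 mm. Origin at the stem's lower tip, z up the rod, x and y square to the handle's faces. It weighs 60 g and is rigid.
- rod_tip (a point): The lower tip of the rod.
- rod_handle (a point): Centre of the square handle, 110 mm above the tip.
- stand: Fixed wooden block 60 x 60 x 90 mm tall with a 14 mm hole down its middle, left or right of the hearth (a jar stands on the other side); origin at the centre of its underside. In it the rod hangs by its handle's lower face on the block's top: tip 10 mm, handle centre 120 mm over the table.
- glaze_jar: Bystander: white glaze jar 64 mm across, 85 mm tall; origin at the centre of its foot.
- water_bowl: Bystander: blue ceramic bowl 90 mm across, 50 mm tall; origin at the centre of its foot.
- brush: Bystander: brush 160 mm long lying on the table, at the near left.
- prop_a: Loose pale kiln prop standing upright on the table, a round post 20 mm thick and 54 mm long with a chamfered foot; origin at the centre of its foot, z up its length.
- pot_a: Loose bisque-fired miniature pot (2 to 4 of the four are there), solid, 38 mm wide from 4 to 24 mm of its height with a narrow neck above, 38 mm tall, 50 g; origin at the centre of its foot, z up. Starts upright on the table.
- prop_b: Loose pale kiln prop standing upright on the table, a round post 20 mm thick and 66 mm long with a chamfered foot; origin at the centre of its foot, z up its length.
- pot_b: Loose bisque-fired miniature pot (2 to 4 of the four are there), solid, 38 mm wide from 4 to 24 mm of its height with a narrow neck above, 38 mm tall, 50 g; origin at the centre of its foot, z up. Starts upright on the table.
- prop_c: Loose pale kiln prop standing upright on the table, a round post 20 mm thick and 78 mm long with a chamfered foot; origin at the centre of its foot, z up its length.
- pot_c: Loose bisque-fired miniature pot (2 to 4 of the four are there), solid, 38 mm wide from 4 to 24 mm of its height with a narrow neck above, 38 mm tall, 50 g; origin at the centre of its foot, z up. Starts upright on the table.
- prop_d: Loose pale kiln prop standing upright on the table, a round post 20 mm thick and 90 mm long with a chamfered foot; origin at the centre of its foot, z up its length.
- pot_d: Loose bisque-fired miniature pot (2 to 4 of the four are there), solid, 38 mm wide from 4 to 24 mm of its height with a narrow neck above, 38 mm tall, 50 g; origin at the centre of its foot, z up. Starts upright on the table.
Things that resemble listed ones, but are neither listed nor needed, are in the scene too. Leave any blue look-alike of the prop_c alone.

How it is judged:
On the way, in this order (a step that is already met when the one before it is completed fails the run):
1. the rod's tip is let down to the bottom of the inner socket (horizontal distance between rod_tip and socket_inner below 0.012 m and z of rod_tip in the frame of socket_inner below -0.005 m and (contact force between rod and packing0_c0 above 0.5 N or contact force between rod and packing1_c0 above 0.5 N or contact force between rod and packing2_c0 above 0.5 N or contact force between rod and packing3_c0 above 0.5 N)), for 0.05 s.
2. the rod's tip is let down to the bottom of the outer socket (horizontal distance between rod_tip and socket_outer below 0.012 m and z of rod_tip in the frame of socket_outer below -0.005 m and (contact force between rod and packing0_c0 above 0.5 N or contact force between rod and packing1_c0 above 0.5 N or contact force between rod and packing2_c0 above 0.5 N or contact force between rod and packing3_c0 above 0.5 N)), for 0.05 s.
3. a prop stands in each socket with its top level with the wall (((horizontal distance between prop_a and socket_inner below 0.006 m and angle between prop_a's own z axis and vertical below 0.12 rad and z of prop_a in the frame of socket_inner between -0.018 and -0.01 m) or (horizontal distance between prop_b and socket_inner below 0.006 m and angle between prop_b's own z axis and vertical below 0.12 rad and z of prop_b in the frame of socket_inner between -0.03 and -0.022 m) or (horizontal distance between prop_c and socket_inner below 0.006 m and angle between prop_c's own z axis and vertical below 0.12 rad and z of prop_c in the frame of socket_inner between -0.042 and -0.034 m) or (horizontal distance between prop_d and socket_inner below 0.006 m and angle between prop_d's own z axis and vertical below 0.12 rad and z of prop_d in the frame of socket_inner between -0.054 and -0.046 m)) and ((horizontal distance between prop_a and socket_outer below 0.006 m and angle between prop_a's own z axis and vertical below 0.12 rad and z of prop_a in the frame of socket_outer between -0.018 and -0.01 m) or (horizontal distance between prop_b and socket_outer below 0.006 m and angle between prop_b's own z axis and vertical below 0.12 rad and z of prop_b in the frame of socket_outer between -0.03 and -0.022 m) or (horizontal distance between prop_c and socket_outer below 0.006 m and angle between prop_c's own z axis and vertical below 0.12 rad and z of prop_c in the frame of socket_outer between -0.042 and -0.034 m) or (horizontal distance between prop_d and socket_outer below 0.006 m and angle between prop_d's own z axis and vertical below 0.12 rad and z of prop_d in the frame of socket_outer between -0.054 and -0.046 m))), for 0.2 s.
4. the shelf is seated level over the pins (horizontal distance between hole_near and pin_near below 0.006 m and horizontal distance between hole_far and pin_far below 0.006 m and angle between shelf's own z axis and vertical below 0.045 rad and linear speed of shelf below 0.02 m/s and z of hole_near in the frame of pin_near between -0.004 and 0.004 m), for 0.2 s.
At the end, for the whole second after the job is handed in: In each socket a prop with its top 36 to 44 mm above the deck; shelf level (0.045 rad), holes within 6 mm of the pins, underside within 4 mm of the wall top; every pot upright on it, centre 6 mm inside the edges (7 mm at the ends); rod hanging in its stand; all at rest (all of step 3 and all of step 4 and horizontal distance between rod and stand below 0.008 m and angle between rod's own z axis and vertical below 0.12 rad and z of rod in the frame of stand between 0.005 and 0.016 m and x of pot_a in the frame of shelf between -0.024 and 0.024 m and y of pot_a in the frame of shelf between -0.098 and 0.098 m and z of pot_a in the frame of shelf between 0.008 and 0.018 m and angle between each of pot_a, pot_b, pot_c, pot_d's own z axis and vertical below 0.15 rad and linear speed of each of pot_a, pot_b, pot_c, pot_d below 0.02 m/s and x of pot_b in the frame of shelf between -0.024 and 0.024 m and y of pot_b in the frame of shelf between -0.098 and 0.098 m and z of pot_b in the frame of shelf between 0.008 and 0.018 m and x of pot_c in the frame of shelf between -0.024 and 0.024 m and y of pot_c in the frame of shelf between -0.098 and 0.098 m and z of pot_c in the frame of shelf between 0.008 and 0.018 m and x of pot_d in the frame of shelf between -0.024 and 0.024 m and y of pot_d in the frame of shelf between -0.098 and 0.098 m and z of pot_d in the frame of shelf between 0.008 and 0.018 m); the robot touches nothing.
It fails at once if the jar is pushed aside by more than 30 mm (distance of glaze_jar from where it was at the start of the episode above 0.03 m).
It fails at once if the bowl is pushed aside by more than 30 mm (distance of water_bowl from where it was at the start of the episode above 0.03 m).
It fails at once if the brush is pushed aside by more than 30 mm (distance of brush from where it was at the start of the episode above 0.03 m).
Of pot_a, pot_b, pot_c, pot_d only 2 to 4 are there at a start; the rules pass over those that are not, and their reading is None.
At some moment in a run one of shelf may be knocked a few centimetres aside while the robot is not near it.
It also fails if it takes over 210 s, if anything falls off the work surface, if the arm or the gripper's body presses on something with over 40 N, if the wrist force passes 120 N, or if a joint passes its speed limit or range.

## Robot

A 6-joint arm with a two-finger parallel gripper is mounted at the origin on the work surface. World frame = base frame: x ahead of the robot, y to its left, z up, the work surface at z = 0. Lengths are in m, angles in rad, forces in N, time in s.
With the tool pointing down it reaches from about 0.3 to 1 m from the base axis. Payload 5.1 kg.
Tool frame: the origin (TCP) lies where the fingers leave the gripper's body, on its centre line; the fingertips stand 78 mm ahead of it and the grasp point (between the pads) lies 59 mm ahead of it (tip_reach is the distance from the TCP to the fingertips, in m); z points along the fingers, y is the direction in which the jaws open and shut (so a half turn about z gives the same grasp; the last joint's range is limited). The gripper opens to 95 mm and grips with 3 to 60 N. Pads are 20 mm wide; open, the fingers measure 119 mm over their backs; the gripper's body (75 mm by 180 mm) begins 59 mm behind the grasp point.
Start: joints at [1.179, 0.124, 1.65, -0, 1.367, -0.083], TCP at [0.198, 0.619, 0.292] pointing down, gripper open.
Joint ranges: [-2.61, 2.61], [-1.02, 2.33], [0.03, 2.71], [-1.35, 4.49], [0.32, 2.68], [-2.91, 2.91]. Speed limits (rad/s): [2.57, 2.57, 3.14, 3.14, 3.14, 3.14].

## Interface

Orientations are given as a unit quaternion [x, y, z, w].
In Python, from plant import * gives the robot as it stands.
- The arm moves only by the tool step_arm, never from a script. Its argument "steps" is text: rows parted by semicolons, each of 7 numbers parted by spaces: the shift along the tool's x, y, z in mm, then the turn, a rotation vector about the tool's x, y, z in degrees, then the opening in per cent of the stroke, from 0 (shut) to 100 (fully open). A call has 1 to 12 rows; each row is the pose to reach, as a shift and turn from the pose commanded when the call began, along the tool's axes at that moment; what a row does not reach only later rows make up. A row lasts 1/10 s, in which the tool goes at most 50 mm and 8.59 degrees, less where a joint would pass 70% of its speed; a pose out of reach is approached as far as the arm can. A call with a gripper value outside its range is refused whole. The fingers move at their own pace and stop on an object; "squeeze" is the grip in N (left out, the last holds). Time passes only in rows, so rows that repeat a pose let the fingers close. It gives the time, the measured TCP pose, the force and the opening at its end, in the units of the state.
- observe(): the state, without advancing time (a new reading comes with each control period).
- get_image(name): name is "scene" or "side" or "wrist"; returns the picture (420x560x3 uint8, red, green, blue); there is no depth.
- camera_info(name): a dict with "K" (3x3 intrinsics, pixels), "origin" and "attitude" of the camera in the world. Camera axes: x right, y up, looking along -z (the intrinsics and any distortion apply to the point x, -y, -z); pixel columns grow to the right and rows downward; lengths in m; the calibration is good to about 2 mm. A picture is of the moment at which its call begins: read the wrist's pose just before it. camera_info takes no time and is no camera call; for the wrist camera it gives the pose at the moment of the call.
- close_job(): hands the job in, once; it reports no verdict.
The state is a dict: "time_s": time; "qpos": joint angles; "dq": joint speeds; "effort": joint torques, N m; "ee_pos": TCP position; "ee_rot": TCP orientation; "ft_force": force on the tool from outside, world axes, zero at the start; "torque": the same for the moment, N m; "grip_width": opening from 0.0 (shut) to 1.0 (fully open).
Only numpy, scipy, OpenCV 4.12 (cv2) and the standard library are available. Lean on these libraries where they do the work, as an engineer would, in place of code of your own. Each camera call takes 0.05 s, during which the arm holds its last target. There are 200 camera calls.

## Working session

There is one attempt and no reset: what is moved stays moved. The work goes in short steps, Python scripts to look and compute and a tool call to move; the robot and the scene stay as the last step left them, time stands still between calls to the robot, and variables do not carry over. Pictures are saved under pics/ and viewed, about 12 in all and at most 16, crops included, and the job is handed in when it is done.

Besides the shell and the picture viewer there is one more tool, called in YAML: its name, and indented under it one key for each argument. step_arm: Moves the arm, as the interface text tells. Its arguments: {"type":"object","properties":{"steps":{"type":"string"},"squeeze":{"type":"number"}},"required":["steps"]}

```bash
ls; mkdir -p pics; cat > h.py <<'E'
import numpy as np, cv2
from plant import *
from scipy.spatial.transform import Rotation as R
def save(n,f):
    im=get_image(n); cv2.imwrite('pics/'+f,im[:,:,::-1]); return im
def cam(n):
    c=camera_info(n); return c
def rot(a):
    a=np.array(a,float)
    return a if a.shape==(3,3) else R.from_quat(a).as_matrix()
def ray(c,u,v):
    K=np.array(c['K']); d=c.get('distortion',c.get('dist'))
    p=cv2.undistortPoints(np.array([[[u,v]]],float),K,None if d is None else np.array(d,float))[0,0]
    return rot(c['attitude'])@np.array([p[0],-p[1],-1.])
def at(c,u,v,z):
    d=ray(c,u,v); o=np.array(c['origin']); return o+d*(z-o[2])/d[2]
def proj(c,P):
    q=rot(c['attitude']).T@(np.array(P,float)-np.array(c['origin'])); K=np.array(c['K'])
    d=c.get('distortion',c.get('dist'))
    r=cv2.projectPoints(np.array([[q[0],-q[1],-q[2]]]),np.zeros(3),np.zeros(3),K,None if d is None else np.array(d,float))[0]
    return r.ravel()
E
python3 - <<'E'
from h import *
for n in ['scene','side','wrist']:
    print(n,camera_info(n)); save(n,n+'0.png')
print(observe())
E
```

```text
pics
scene {'K': array([[479.80752415,   0.        , 274.24282809],
       [  0.        , 479.80752415, 214.29557602],
       [  0.        ,   0.        ,   1.        ]]), 'origin': array([ 0.83738433, -0.49212389,  0.84915046]), 'attitude': array([0.33099334, 0.11589296, 0.29062677, 0.89025182])}
side {'K': array([[389.60437562,   0.        , 280.48618446],
       [  0.        , 389.60437562, 211.29534797],
       [  0.        ,   0.        ,   1.        ]]), 'origin': array([ 0.39926133, -0.53899582,  0.66960565]), 'attitude': array([ 0.38050236, -0.01635851, -0.06207101,  0.92254948])}
wrist {'K': array([[326.27606407,   0.        , 288.56795754],
       [  0.        , 326.27606407, 211.39290153],
       [  0.        ,   0.        ,   1.        ]]), 'origin': array([0.13218052, 0.63958891, 0.38237004]), 'attitude': array([-0.09976259, -0.07250778,  0.58547334,  0.8012559 ])}
{'time_s': 0.15, 'qpos': array([ 1.17939409e+00,  1.24370361e-01,  1.65133110e+00,  5.07255545e-06,
        1.36749534e+00, -8.26087353e-02]), 'dq': array([ 0.00114112, -0.00217789, -0.0052836 , -0.00048085, -0.00016245,
        0.00039715]), 'effort': array([ 2.96759918e-04, -4.18192935e+01, -3.60470867e+01,  7.75610539e-02,
        4.68869379e-02, -1.26071054e-04]), 'ee_pos': array([0.1974346 , 0.61890951, 0.29127684]), 'ee_rot': array([ 1.53784513e-01,  9.88104084e-01, -7.79069556e-04, -1.90735550e-04]), 'ft_force': array([ 0.05555128,  0.0756953 , -0.67365797]), 'torque': array([ 0.00332142, -0.00958266, -0.04234682]), 'grip_width': 0.9962139833978967}
```

View pics/scene0.png

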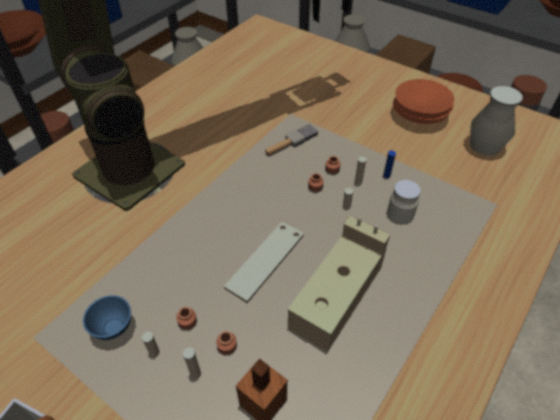

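View pics/side0.png

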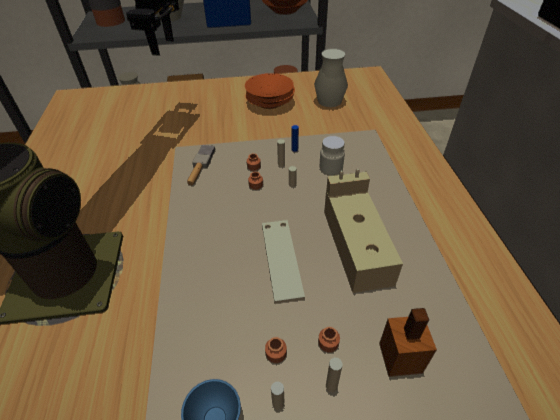

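The scene view shows the hearth at about (340,280), the shelf at (265,260), the stand with the rod at (262,385), and four pots at (333,163), (316,181), (186,317) and (226,341). The pale props are at (360,170), (348,197), (150,344) and (191,361), and the blue decoy is at (390,163). I'll enlarge it to read positions.

```bash
python3 - <<'E'
import cv2
a=cv2.imread('pics/scene0.png');b=cv2.imread('pics/side0.png')
def crop(im,x0,x1,y0,y1,s,f):
    c=cv2.resize(im[y0:y1,x0:x1],None,fx=s,fy=s,interpolation=cv2.INTER_CUBIC)
    for x in range((x0//20+1)*20,x1,20): cv2.putText(c,str(x),((x-x0)*s-8,8),0,.3,(255,0,255),1); cv2.line(c,((x-x0)*s,10),((x-x0)*s,16),(255,0,255),1)
    for y in range((y0//20+1)*20,y1,20): cv2.putText(c,str(y),(0,(y-y0)*s+3),0,.3,(255,0,255),1); cv2.line(c,(20,(y-y0)*s),(26,(y-y0)*s),(255,0,255),1)
    cv2.imwrite('pics/'+f,c)
crop(a,215,425,145,345,3,'c1.png'); crop(a,75,305,290,420,3,'c2.png')
E
```

```text
(no output)
```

View pics/c1.png

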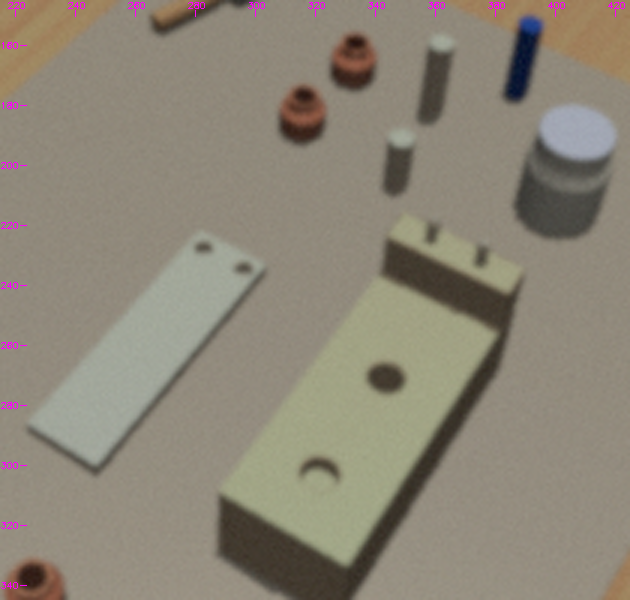

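View pics/c2.png

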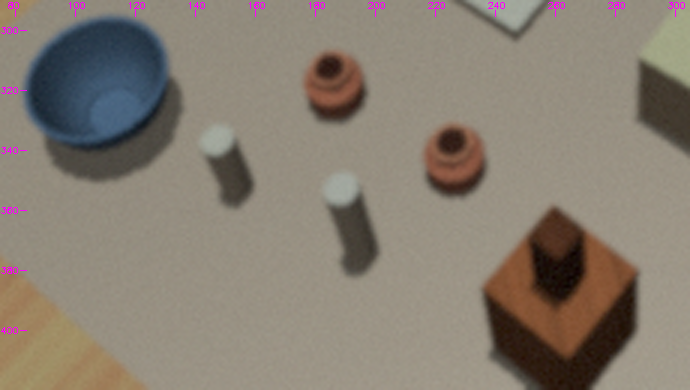

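```bash
python3 - <<'E'
from h import *
from scipy.optimize import least_squares
c=camera_info('scene')
def fit(pts,g0):
    def f(p):
        r=[]
        for (X,Y,Z),uv in pts:
            w=[p[0]+X*np.cos(p[2])-Y*np.sin(p[2]),p[1]+X*np.sin(p[2])+Y*np.cos(p[2]),Z]
            r+=list(proj(c,w)-uv)
        return r
    s=least_squares(f,g0); return s.x,np.abs(s.fun).max(),np.round(s.fun,1)
print('deckcentre',at(c,335,285,.075),at(c,367,230,.115))
H=[((-45,-115,75),(288.3,309)),((45,-115,75),(331,334)),((45,89,75),(381.3,255.3)),((-45,89,75),(341.7,237)),((-45,89,115),(344.3,224.7)),((-45,115,115),(349.7,216)),((45,115,115),(389.3,235.3)),((45,89,115),(385,242.7)),((0,15,75),(343.7,271)),((0,-70,75),(321.7,302.7))]
m=lambda L:[(np.array(a)/1e3,np.array(b)) for a,b in L]
for th in (0,-.8):
    print('hearth',fit(m(H),[.5,0,th]))
S=[((-30,105,12),(282.3,222)),((30,105,12),(303.7,233)),((30,-105,12),(247.3,300.7)),((-30,-105,12),(224.3,287.3)),((-18,92,12),(283,227.3)),((18,92,12),(296.3,234.3))]
print('shelf',fit(m(S),[.4,0,-.0]))
T=[((-30,30,90),(260,359)),((30,30,90),(287.7,380.3)),((30,-30,90),(264,410)),((-30,-30,90),(236.3,386.3))]
print('stand',fit(m(T),[.6,-.2,0.]))
T=[((-11,11,150),(260,361.7)),((11,11,150),(269.3,370)),((11,-11,150),(260.7,377.3)),((-11,-11,150),(251.7,370))]
print('handle',fit(m(T),[.6,-.2,0.]))
for n,t,b in [('far tall',(362,159.3),(358,184)),('far short',(348.7,191),(346.7,208.3)),('nearL',(147.7,336.7),(153.7,355.7)),('nearR',(189,353),(194,377.3))]:
    def f(p): return np.r_[proj(c,[p[0],p[1],p[2]])-t,proj(c,[p[0],p[1],0.0])-b]
    s=least_squares(f,[.4,0,.07]); print(n,s.x,s.fun.round(1),[np.round(at(c,*t,L)[:2],3) for L in (.054,.066,.078,.09)])
for t in [(185,312.3),(225.7,336.7),(333.3,159),(316.3,176.3)]: print('pot',at(c,*t,.038).round(4))
print('jar',at(c,406,190,.085),'bowl',at(c,108,316,.05),'blue',at(c,391,153,.078))
E
```

```text
deckcentre [ 0.62676241 -0.03172347  0.075     ] [0.6215005  0.08975939 0.115     ]
hearth (array([ 0.62455908, -0.01004435,  0.04504193]), np.float64(1.396291481757146), array([-0.5,  0.5, -0.1,  0.5,  0.4,  0.3, -0.1, -0.9, -0.8, -1.1, -0.1,
       -0.6,  1.4, -0.8, -0.1,  0.6,  0. ,  0.2, -0.1,  0.6]))
hearth (array([ 0.62455908, -0.01004435,  0.04504191]), np.float64(1.3962920172489248), array([-0.5,  0.5, -0.1,  0.5,  0.4,  0.3, -0.1, -0.9, -0.8, -1.1, -0.1,
       -0.6,  1.4, -0.8, -0.1,  0.6,  0. ,  0.2, -0.1,  0.6]))
shelf (array([ 0.45506303, -0.02464978,  0.03000585]), np.float64(0.7139962667820896), array([-0.5, -0.3,  0.3,  0.2,  0.4,  0.3, -0.1, -0.7, -0.1,  0.3,  0. ,
        0.3]))
stand (array([ 0.63399773, -0.2677809 , -0.04630001]), np.float64(0.6990674950117182), array([-0.2, -0.6,  0.5,  0.3,  0.3,  0.3, -0.7, -0.1]))
handle (array([ 0.63535863, -0.2701762 , -0.12031959]), np.float64(2.446875175744424), array([ 0.3, -1.9,  1.4, -0.7, -0.2,  2.4, -1.6, -0. ]))
far tall [0.49736538 0.2968015  0.08220838] [ 0.1  0.  -0.1 -0. ] [array([0.485, 0.326]), array([0.49 , 0.313]), array([0.495, 0.301]), array([0.501, 0.289])]
far short [0.51568243 0.21076426 0.05876493] [ 0.3  0.  -0.3 -0. ] [array([0.513, 0.215]), array([0.518, 0.204]), array([0.523, 0.193]), array([0.528, 0.183])]
nearL [ 0.41484602 -0.31703035  0.0725875 ] [-1.1  0.5  1.2 -0.5] [array([ 0.406, -0.311]), array([ 0.412, -0.314]), array([ 0.419, -0.316]), array([ 0.425, -0.319])]
nearR [ 0.50492241 -0.30269185  0.09656667] [-1.4  0.5  1.6 -0.5] [array([ 0.488, -0.29 ]), array([ 0.493, -0.293]), array([ 0.498, -0.296]), array([ 0.503, -0.299])]
pot [ 0.4176 -0.2297  0.038 ]
pot [ 0.5133 -0.2226  0.038 ]
pot [0.4193 0.3018 0.038 ]
pot [0.4185 0.2259 0.038 ]
jar [0.62624033 0.26308294 0.085     ] bowl [ 0.31208615 -0.32446183  0.05      ] blue [0.54044779 0.36055964 0.078     ]
```

```bash
cat >> h.py <<'E'
def to(x,y,z,jaw):
    "shift (mm, tool axes) and turn (deg) to TCP x,y,z, tool down, jaws (tool y) along world angle jaw deg"
    s=observe(); M=rot(s['ee_rot'])
    d=M.T@(np.array([x,y,z])-s['ee_pos'])*1e3
    b=np.deg2rad(jaw); Y=np.array([np.cos(b),np.sin(b),0]); Z=np.array([0,0,-1.]); T=np.c_[np.cross(Y,Z),Y,Z]
    rv=R.from_matrix(M.T@T).as_rotvec(degrees=True)
    print('t',round(s['time_s'],2),'pos',s['ee_pos'].round(4),'jaw',round(np.degrees(np.arctan2(M[1,1],M[0,1])),2),'tilt',M[:2,2].round(4),'grip',round(s['grip_width'],3),'F',np.round(s['ft_force'],2))
    print('shift',d.round(1),'turn',rv.round(2))
E
python3 - <<'E'
from h import *
to(.63,-.31,.34,-3)
E
```

```text
t 0.15 pos [0.1974 0.6189 0.2913] jaw 72.31 tilt [-0.0006 -0.0015] grip 0.996 F [ 0.06  0.08 -0.67]
shift [-694.4 -753.6  -47.6] turn [-8.000e-02  5.000e-02  7.531e+01]
```

step_arm:
  steps: "-350 -380 -48 0 0 75;-350 -380 -48 0 0 75;-350 -380 -48 0 0 75;-350 -380 -48 0 0 75;-350 -380 -48 0 0 75 100;-350 -380 -48 0 0 75 100"

```text
schema error: expected 7 numbers
```

step_arm:
  steps: "-350 -380 -48 0 0 75 100;-350 -380 -48 0 0 75 100;-350 -380 -48 0 0 75 100;-350 -380 -48 0 0 75 100;-350 -380 -48 0 0 75 100;-350 -380 -48 0 0 75 100;-350 -380 -48 0 0 75 100;-350 -380 -48 0 0 75 100;-350 -380 -48 0 0 75 100;-350 -380 -48 0 0 75 100;-350 -380 -48 0 0 75 100;-350 -380 -48 0 0 75 100"

```text
time_s: 1.35
ee_pos: [0.4163, 0.1487, 0.3404]
ee_rot: [0.725, 0.689, 0.0, 0.0]
ft_force: [0.4, 0.5, -0.1]
grip_width: 1.004
```

```bash
python3 - <<'E'
from h import *
to(.63,-.31,.34,-3)
save('wrist','w1.png'); print(camera_info('wrist'))
E
```

```text
t 1.35 pos [0.4163 0.1487 0.3404] jaw -2.96 tilt [ 0.0004 -0.0002] grip 1.004 F [ 0.38  0.46 -0.1 ]
shift [-447.1  237.1    0.6] turn [0.03 0.01 0.04]
{'K': array([[326.27606407,   0.        , 288.56795754],
       [  0.        , 326.27606407, 211.39290153],
       [  0.        ,   0.        ,   1.        ]]), 'origin': array([0.41928268, 0.21821786, 0.43139047]), 'attitude': array([-0.12274278,  0.00325632, -0.02475008,  0.99212451])}
```

step_arm:
  steps: "-425 237 0 0 0 0 100;-425 237 0 0 0 0 100;-425 237 0 0 0 0 100;-425 237 0 0 0 0 100;-425 237 0 0 0 0 100;-425 237 0 0 0 0 100;-425 237 0 0 0 0 100;-425 237 0 0 0 0 100;-425 237 0 0 0 0 100;-425 237 0 0 0 0 100;-425 237 0 0 0 0 100;-425 237 0 0 0 0 100"

```text
time_s: 2.6
ee_pos: [0.6328, -0.2836, 0.3389]
ee_rot: [0.723, 0.691, -0.0, -0.001]
ft_force: [0.4, 0.6, 0.1]
grip_width: 0.998
```

```bash
python3 - <<'E'
from h import *
to(.634,-.268,.28,-3)
c=camera_info('wrist'); im=save('wrist','w2.png'); print(c['origin'])
a=cv2.imread('pics/w1.png'); b=cv2.imread('pics/w2.png')
cv2.imwrite('pics/w12.png',cv2.resize(np.hstack([a,b]),(800,300)))
cv2.imwrite('pics/w2big.png',cv2.resize(b,(784,588)))
E
```

```text
t 2.6 pos [ 0.6328 -0.2836  0.3389] jaw -2.64 tilt [-0.0018  0.0018] grip 0.998 F [0.41 0.62 0.12]
shift [15.5  0.6 59. ] turn [-0.11 -0.1   0.36]
[ 0.63624117 -0.21543033  0.43029755]
```

View pics/w2big.png

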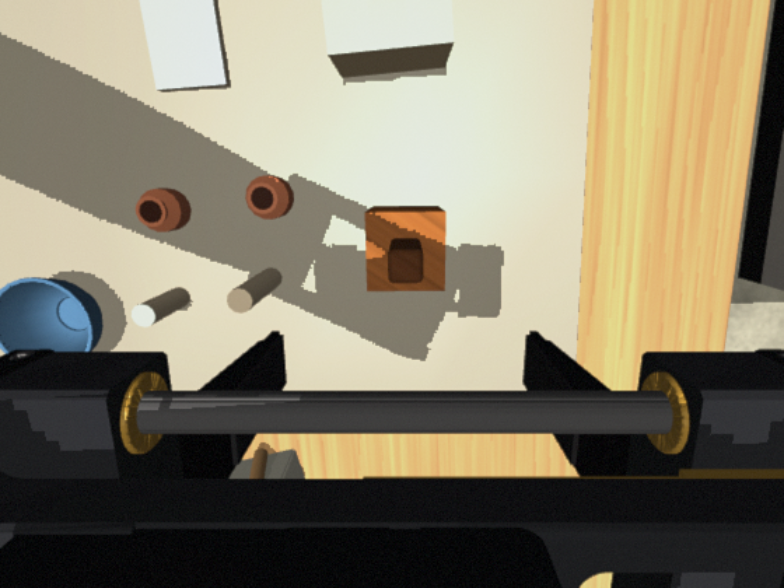

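```bash
python3 - <<'E'
from h import *
c=camera_info('wrist')
q=lambda x,y,z: at(c,x/1.4-.15,y/1.4-.15,z)[:2].round(4)
print('handle',q(405.5,268,.15),[q(*p,.15) for p in [(391,254),(421,254),(422,283),(388,282)]])
print('stand',[q(*p,.09) for p in [(366,209),(445,209),(445,291),(366,291)]],q(405.5,250,.09))
print('props',q(144,315,.066),q(240,298,.09),'pots',q(152,211,.038),q(263,198,.038))
print('hearth edge',q(329,55,.075),q(453,43,.075))
to(.634,-.268,.28,-3)
E
```

```text
handle [ 0.634  -0.2669] [array([ 0.6254, -0.2577]), array([ 0.644 , -0.2586]), array([ 0.6439, -0.277 ]), array([ 0.6226, -0.2754])]
stand [array([ 0.6066, -0.2328]), array([ 0.6645, -0.2354]), array([ 0.663 , -0.2973]), array([ 0.6025, -0.2946])] [ 0.6342 -0.2644]
props [ 0.4142 -0.3124] [ 0.5052 -0.2958] pots [ 0.4208 -0.229 ] [ 0.5161 -0.2226]
hearth edge [ 0.5861 -0.1251] [ 0.6741 -0.1215]
t 2.65 pos [ 0.6326 -0.2829  0.3395] jaw -2.59 tilt [-0.0012  0.0013] grip 1.001 F [ 0.26 -0.04  1.03]
shift [14.9  0.8 59.5] turn [-0.07 -0.07  0.41]
```

step_arm:
  steps: "17 1 0 0 0 0 60;17 1 50 0 0 0 60;17 1 100 0 0 0 60;17 1 155 0 0 0 60;17 1 155 0 0 0 60;17 1 155 0 0 0 60;17 1 155 0 0 0 0;17 1 155 0 0 0 0;17 1 155 0 0 0 0;17 1 155 0 0 0 0;17 1 155 0 0 0 0;17 1 155 0 0 0 0"
  squeeze: 25

```text
time_s: 3.85
ee_pos: [0.6343, -0.2681, 0.1861]
ee_rot: [0.724, 0.69, 0.0, 0.0]
ft_force: [-0.1, -0.4, 3.1]
grip_width: 0.229
```

```bash
python3 - <<'E'
from h import *
to(.634,-.266,.284,-3)
E
```

```text
t 3.85 pos [ 0.6343 -0.2681  0.1861] jaw -2.7 tilt [ 0.0008 -0.0005] grip 0.229 F [-0.05 -0.42  3.13]
shift [  2.1  -0.3 -97.9] turn [0.05 0.02 0.3 ]
```

step_arm:
  steps: "0 0 -50 0 0 0 0;0 0 -100 0 0 0 0;0 0 -140 0 0 0 0;0 0 -140 0 0 0 0;70 0 -140 0 0 0 0;70 0 -140 0 0 0 0;120 0 -140 0 0 0 0;140 -5 -140 0 0 0 0;140 -5 -140 0 0 0 0;140 -5 -140 0 0 0 0"

```text
time_s: 4.85
ee_pos: [0.6355, -0.1278, 0.3246]
ee_rot: [0.723, 0.691, -0.001, -0.0]
ft_force: [0.0, 0.6, -0.6]
grip_width: 0.231
```

```bash
python3 - <<'E'
from h import *
to(.6239,.005,.30,-3)
save('wrist','w3.png')
b=cv2.imread('pics/w3.png')
cv2.imwrite('pics/w3big.png',cv2.resize(b,(784,588)))
c=camera_info('wrist');h=np.array([.6246,-.0100,.045])
for X,Y,Z in [(0,15,75),(0,-70,75),(-18,102,115),(18,102,115),(-45,-115,75),(45,-115,75)]:
    s,k=np.sin(.045),np.cos(.045);w=[h[0]+(X*k-Y*s)/1e3,h[1]+(X*s+Y*k)/1e3,Z/1e3]; print(X,Y,np.round((proj(c,w)+.15)*1.4,1))
E
```

```text
t 4.85 pos [ 0.6355 -0.1278  0.3246] jaw -2.64 tilt [-0.001  -0.0007] grip 0.231 F [ 0.04  0.56 -0.57]
shift [132.1 -17.6  24.5] turn [-0.05  0.04  0.36]
0 15 [378.3  84.7]
0 -70 [390.6 209.4]
-18 102 [325.9 -94.6]
18 102 [ 389.9 -101.6]
-45 -115 [337.6 274.8]
45 -115 [455.7 264.1]
```

View pics/w3big.png

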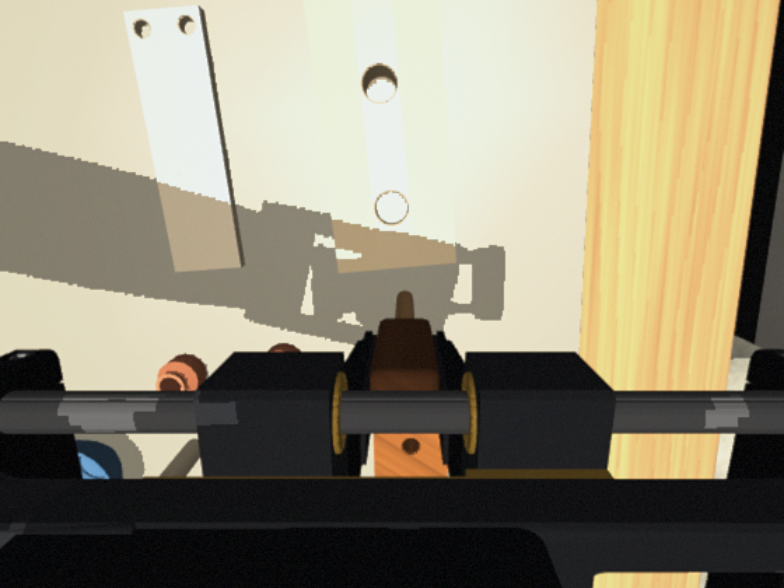

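```bash
python3 - <<'E'
from h import *
c=camera_info('wrist')
q=lambda x,y,z: at(c,x/1.4-.15,y/1.4-.15,z)[:2].round(4)
print('inner',q(380,83,.075),'outer',q(392,207,.075),'edge',q(337,273,.075),q(456,262,.075))
print('tip +y edge',q(404,291.5,.1486), observe()['ee_pos'])
E
```

```text
inner [0.6251 0.006 ] outer [ 0.6289 -0.0782] edge [ 0.5845 -0.1255] [ 0.675  -0.1213]
tip +y edge [ 0.6356 -0.1246] [ 0.63552849 -0.12846269  0.32471862]
```

step_arm:
  steps: "134 -17 0 0 0 0 0;134 -17 0 0 0 0 0;134 -17 0 0 0 0 0;134 -17 0 0 0 0 0;134 -17 40 0 0 0 0;134 -17 60 0 0 0 0;134 -17 70 0 0 0 0;134 -17 78 0 0 0 0;134 -17 80 0 0 0 0;134 -17 80 0 0 0 0"

```text
time_s: 5.9
ee_pos: [0.6255, 0.0063, 0.2461]
ee_rot: [0.724, 0.69, 0.0, 0.001]
ft_force: [-0.4, -0.7, -0.0]
grip_width: 0.232
```

```bash
python3 - <<'E'
from h import *
to(.6249,.0058,.30,-3)
E
```

```text
t 5.9 pos [0.6255 0.0063 0.2461] jaw -2.73 tilt [ 0.0013 -0.0002] grip 0.232 F [-0.37 -0.71 -0.  ]
shift [ -0.5  -0.5 -53.9] turn [0.07 0.01 0.27]
```

step_arm:
  steps: "0 0 4 0 0 0 0;0 0 7 0 0 0 0;0 0 9 0 0 0 0;0 0 11 0 0 0 0;0 0 11 0 0 0 0"

```text
time_s: 6.4
ee_pos: [0.6248, 0.0069, 0.2339]
ee_rot: [0.723, 0.69, -0.0, -0.0]
ft_force: [-0.4, 0.8, -1.1]
grip_width: 0.228
```

step_arm:
  steps: "0 0 4 0 0 0 0;0 0 8 0 0 0 0;0 0 10 0 0 0 0;0 0 12 0 0 0 0;0 0 12 0 0 0 0"

```text
time_s: 6.9
ee_pos: [0.6248, 0.0068, 0.2218]
ee_rot: [0.724, 0.69, -0.0, -0.0]
ft_force: [-0.6, 0.4, -1.0]
grip_width: 0.228
```

step_arm:
  steps: "0 0 4 0 0 0 0;0 0 7 0 0 0 0;0 0 9 0 0 0 0;0 0 11 0 0 0 0;0 0 12 0 0 0 0;0 0 12 0 0 0 0"

```text
time_s: 7.5
ee_pos: [0.6252, 0.0068, 0.213]
ee_rot: [0.723, 0.69, -0.0, 0.0]
ft_force: [-4.3, 0.1, 9.7]
grip_width: 0.232
```

step_arm:
  steps: "0 0 -3 0 0 0 0;0 0 -30 0 0 0 0;0 0 -60 0 0 0 0;0 0 -60 0 0 0 0;-40 4 -60 0 0 0 0;-85 8 -60 0 0 0 0;-85 8 -60 0 0 0 0;-85 8 -50 0 0 0 0;-85 8 -42 0 0 0 0;-85 8 -38 0 0 0 0;-85 8 -36 0 0 0 0"

```text
time_s: 8.6
ee_pos: [0.6285, -0.0773, 0.2446]
ee_rot: [0.723, 0.691, -0.001, -0.001]
ft_force: [0.1, -0.3, 0.2]
grip_width: 0.232
```

```bash
python3 - <<'E'
from h import *
to(.6287,-.078,.237,-3)
E
```

```text
t 8.6 pos [ 0.6285 -0.0773  0.2446] jaw -2.61 tilt [-0.0022  0.0006] grip 0.232 F [ 0.1  -0.28  0.16]
shift [-0.7  0.3  7.6] turn [-0.13 -0.03  0.39]
```

Now the next depth stop, 14 mm, which would be a TCP z of about 0.237.

step_arm:
  steps: "0 0 3 0 0 0 0;0 0 6 0 0 0 0;0 0 8 0 0 0 0;0 0 10 0 0 0 0;0 0 11 0 0 0 0;0 0 11 0 0 0 0"

```text
time_s: 9.2
ee_pos: [0.6292, -0.0784, 0.2371]
ee_rot: [0.724, 0.69, 0.0, 0.0]
ft_force: [-2.4, 0.1, 5.0]
grip_width: 0.232
```

step_arm:
  steps: "0 0 -5 0 0 0 0;0 0 -35 0 0 0 0;0 0 -60 0 0 0 0;0 0 -60 0 0 0 0;-50 4 -60 0 0 0 0;-100 8 -60 0 0 0 0;-150 12 -60 0 0 0 0;-190 14 -60 0 0 0 0;-190 14 -60 0 0 0 0;-190 14 -60 0 0 0 0;-190 14 -60 0 0 0 0"

```text
time_s: 10.3
ee_pos: [0.6339, -0.268, 0.2942]
ee_rot: [0.723, 0.691, -0.0, -0.001]
ft_force: [0.6, 0.5, -1.0]
grip_width: 0.227
```

```bash
python3 - <<'E'
from h import *
for i in range(3):
    save('wrist',f'w4_{i}.png'); to(.6343,-.2681,.1861,-2.7)
b=cv2.imread('pics/w4_0.png')[190:420,200:380]
save('scene','s4.png'); d=cv2.imread('pics/s4.png')[300:420,200:320]
cv2.imwrite('pics/w4.png',np.hstack([cv2.resize(b,(470,600),interpolation=2)[:480],cv2.resize(d,(320,480)) if 0 else cv2.resize(d,(320,320),interpolation=2).repeat(1,0) if 0 else cv2.copyMakeBorder(cv2.resize(d,(320,320),interpolation=2),0,160,0,0,0)]))
E
```

```text
t 10.35 pos [ 0.634  -0.2676  0.2945] jaw -2.62 tilt [-0.0008  0.0007] grip 0.229 F [-0.2  -1.07 -0.77]
shift [ -0.6   0.4 108.4] turn [-0.05 -0.04  0.08]
t 10.4 pos [ 0.6341 -0.2675  0.2949] jaw -2.6 tilt [-0.0004  0.0004] grip 0.233 F [-0.18 -1.6  -1.1 ]
shift [ -0.7   0.2 108.8] turn [-0.03 -0.02  0.1 ]
t 10.45 pos [ 0.6342 -0.2675  0.2951] jaw -2.59 tilt [-0.0001  0.0002] grip 0.232 F [ 0.45 -0.05 -0.65]
shift [-6.00e-01  1.00e-01  1.09e+02] turn [-0.01 -0.01  0.11]
```

View pics/w4.png

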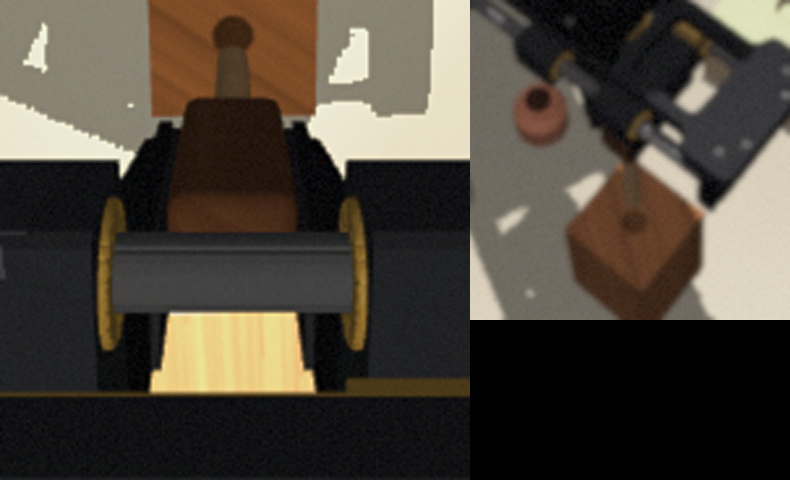

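step_arm:
  steps: "-1 0 10 0 0 0 0;-1 0 20 0 0 0 0;-1 0 25 0 0 0 0;-1 0 30 0 0 0 0;-1 0 40 0 0 0 0;-1 0 50 0 0 0 0"

```text
time_s: 11.1
ee_pos: [0.6341, -0.2694, 0.2448]
ee_rot: [0.724, 0.69, 0.001, -0.0]
ft_force: [0.7, 2.7, 0.9]
grip_width: 0.229
```

step_arm:
  steps: "1 0 10 0 0 0 0;1 0 25 0 0 0 0;1 0 40 0 0 0 0;1 0 50 0 0 0 0;1 0 56 0 0 0 0;1 0 58 0 0 0 0;1 0 58 0 0 0 0;1 0 58 0 0 0 0;1 0 58 0 0 0 50;1 0 58 0 0 0 50;1 0 58 0 0 0 50"

```text
time_s: 12.2
ee_pos: [0.6343, -0.2691, 0.1879]
ee_rot: [0.724, 0.69, 0.0, 0.001]
ft_force: [-0.5, 0.3, -0.1]
grip_width: 0.424
```

```bash
python3 - <<'E'
from h import *
to(.523,.205,.28,0)
save('wrist','w5.png')
E
```

```text
t 12.2 pos [ 0.6343 -0.2691  0.1879] jaw -2.69 tilt [ 0.001  -0.0006] grip 0.424 F [-0.45  0.34 -0.14]
shift [ 468.3 -133.3  -92.5] turn [ 0.06  0.03 -2.69]
```

step_arm:
  steps: "0 0 -50 0 0 0 50;0 0 -100 0 0 0 50;0 0 -150 0 0 0 50;0 0 -150 0 0 0 50;450 -150 -150 0 0 -3 50;450 -150 -150 0 0 -3 50;450 -150 -150 0 0 -3 50;450 -150 -150 0 0 -3 50;450 -150 -150 0 0 -3 50;450 -150 -150 0 0 -3 50;450 -150 -150 0 0 -3 50;450 -150 -150 0 0 -3 50"

```text
time_s: 13.45
ee_pos: [0.5245, 0.1178, 0.3372]
ee_rot: [0.705, 0.709, 0.0, 0.0]
ft_force: [0.6, 0.9, 0.3]
grip_width: 0.501
```

step_arm:
  steps: "80 -30 0 0 0 0 50;80 -30 0 0 0 0 50;80 -30 0 0 0 0 50;80 -30 0 0 0 0 50"

```text
time_s: 13.85
ee_pos: [0.4948, 0.1963, 0.3371]
ee_rot: [0.705, 0.71, -0.0, 0.0]
ft_force: [0.4, 0.8, -0.4]
grip_width: 0.498
```

```bash
python3 - <<'E'
from h import *
to(.51,.19,.34,0)
save('wrist','w6.png')
b=cv2.imread('pics/w6.png')
cv2.imwrite('pics/w6big.png',cv2.resize(b,(784,588)))
E
```

```text
t 13.85 pos [0.4948 0.1963 0.3371] jaw 0.41 tilt [ 0.0002 -0.0006] grip 0.498 F [ 0.41  0.81 -0.42]
shift [-6.5 15.1 -2.9] turn [0.01 0.03 0.41]
```

View pics/w6big.png

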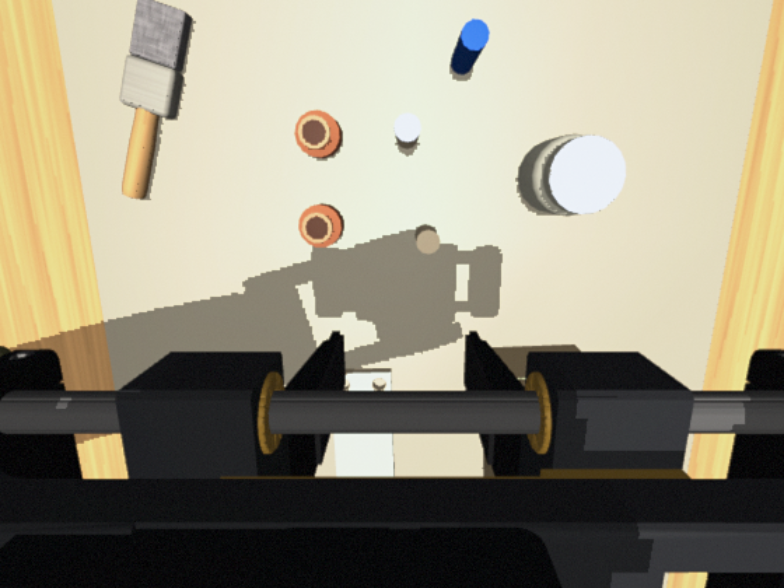

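The props' tops are at (407,127) and (428,241), the pots' mouths at (314,132) and (317,228), and the jar at (586,174). I'll check the prop heights by triangulating with the scene picture.

```bash
python3 - <<'E'
from h import *
c=camera_info('wrist'); s=camera_info('scene')
q=lambda x,y,z: at(c,x/1.4-.15,y/1.4-.15,z)[:3].round(4)
for n,w,p,L in [('c?',(407,127),(362,159.3),.078),('a?',(428,241),(348.7,191),.054)]:
    d1=ray(c,w[0]/1.4-.15,w[1]/1.4-.15);d2=ray(s,*p);A=np.c_[d1,-d2];o=s['origin']-c['origin']
    t=np.linalg.lstsq(A,o,rcond=None)[0];print(n,c['origin']+t[0]*d1,s['origin']+t[1]*d2,q(*w,L))
print('pots',q(314,132,.038),q(317,228,.038),'jar',q(586,174,.085))
x,y,_=q(428,241,.054); to(x,y,.13,0)
E
```

```text
c? [0.49675488 0.30185766 0.0779998 ] [0.49533474 0.30116525 0.07791743] [0.4968 0.3019 0.078 ]
a? [0.51476442 0.21627286 0.05324554] [0.51285391 0.21540669 0.05325455] [0.5147 0.2164 0.054 ]
pots [0.4219 0.302  0.038 ] [0.4211 0.2249 0.038 ] jar [0.6269 0.2696 0.085 ]
t 13.9 pos [0.4952 0.1956 0.3371] jaw 0.32 tilt [ 0.0001 -0.0006] grip 0.502 F [ 0.27  0.03 -0.03]
shift [ 20.8  19.6 207.1] turn [0.01 0.03 0.32]
```

step_arm:
  steps: "21 20 50 0 0 0 50;21 20 100 0 0 0 50;21 20 150 0 0 0 50;21 20 200 0 0 0 50;21 20 234 0 0 0 50;21 20 234 0 0 0 50;21 20 234 0 0 0 50;21 20 234 0 0 0 0;21 20 234 0 0 0 0;21 20 234 0 0 0 0;21 20 234 0 0 0 0;21 20 234 0 0 0 0"
  squeeze: 20

```text
time_s: 15.1
ee_pos: [0.5156, 0.2173, 0.1046]
ee_rot: [0.705, 0.709, 0.001, 0.0]
ft_force: [0.4, -0.2, 5.4]
grip_width: 0.206
```

```bash
python3 - <<'E'
from h import *
to(.629,-.0782,.25,0)
E
```

```text
t 15.1 pos [0.5156 0.2173 0.1046] jaw 0.32 tilt [0.002  0.0006] grip 0.206 F [ 0.36 -0.17  5.39]
shift [-296.1  112.  -145.3] turn [ 0.11 -0.03  0.32]
```

step_arm:
  steps: "0 0 -50 0 0 0 0;0 0 -100 0 0 0 0;0 0 -150 0 0 0 0;0 0 -160 0 0 0 0;-295 112 -160 0 0 0 0;-295 112 -160 0 0 0 0;-295 112 -160 0 0 0 0;-295 112 -160 0 0 0 0;-295 112 -160 0 0 0 0;-295 112 -160 0 0 0 0;-295 112 -160 0 0 0 0;-295 112 -160 0 0 0 0"

```text
time_s: 16.3
ee_pos: [0.6286, -0.0793, 0.2619]
ee_rot: [0.706, 0.708, -0.001, -0.001]
ft_force: [-0.5, -0.1, -0.2]
grip_width: 0.2
```

step_arm:
  steps: "0 0 30 0 0 0 0;0 0 50 0 0 0 0;0 0 60 0 0 0 0;0 0 60 0 0 0 0;0 0 60 0 0 0 0"

```text
time_s: 16.8
ee_pos: [0.6287, -0.0764, 0.2039]
ee_rot: [0.705, 0.709, 0.0, 0.0]
ft_force: [-0.4, -0.0, -0.9]
grip_width: 0.205
```

```bash
python3 - <<'E'
from h import *
to(.629,-.0775,.1656,0)
save('wrist','w7.png'); c=camera_info('wrist')
to(.629,-.0775,.1656,0)
b=cv2.imread('pics/w7.png')[20:300,150:420]; b7=cv2.resize(b,None,fx=2,fy=2,interpolation=2)
cv2.imwrite('pics/w7c.png',b7)
E
```

```text
t 16.8 pos [ 0.6287 -0.0764  0.2039] jaw 0.37 tilt [0.0007 0.    ] grip 0.205 F [-0.41 -0.04 -0.91]
shift [-1.1  0.2 38.3] turn [ 0.04 -0.    0.37]
t 16.85 pos [ 0.6291 -0.0767  0.2046] jaw 0.36 tilt [ 0.002  -0.0003] grip 0.206 F [ 1.89  0.32 -0.53]
shift [-0.7 -0.2 39. ] turn [0.11 0.02 0.36]
```

View pics/w7c.png

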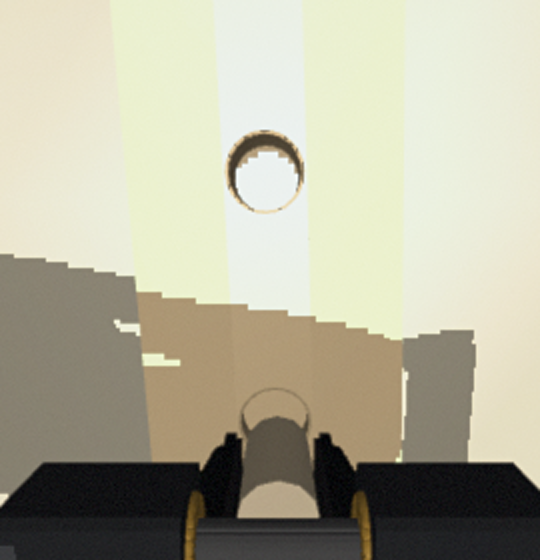

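```bash
python3 - <<'E'
from h import *
c=camera_info('wrist'); q=lambda x,y,z: at(c,150+x/2-.25,20+y/2-.25,z)[:2].round(4)
print('inner',q(265,171.5,.075),q(227,172,.075),q(303,172,.075),q(265,130,.075),q(265,213,.075))
print('outer +y edge',q(275,388,.075),q(239,415,.075),q(311,415,.075))
print('prop foot +y edge',q(278,417,.0995),q(246,435,.0995),q(313,435,.0995),observe()['ee_pos'])
E
```

```text
inner [0.6249 0.0064] [0.6126 0.0062] [0.6371 0.0064] [0.6249 0.019 ] [ 0.6249 -0.0065]
outer +y edge [ 0.6285 -0.0657] [ 0.6158 -0.0756] [ 0.6413 -0.0755]
prop foot +y edge [ 0.6295 -0.0688] [ 0.6194 -0.0748] [ 0.6406 -0.0747] [ 0.62911    -0.07674709  0.20464959]
```

step_arm:
  steps: "-1 -1 10 0 0 0 0;-1 -1 20 0 0 0 0;-1 -1 26 0 0 0 0;-1 -1 30 0 0 0 0;-1 -1 34 0 0 0 0;-1 -1 37 0 0 0 0;-1 -1 39 0 0 0 0;-1 -1 39 0 0 0 0"

```text
time_s: 17.65
ee_pos: [0.6278, -0.0784, 0.1657]
ee_rot: [0.705, 0.709, -0.0, 0.0]
ft_force: [-2.3, -0.4, 5.1]
grip_width: 0.206
```

step_arm:
  steps: "0 0 0 0 0 0 50;0 0 0 0 0 0 50;0 0 0 0 0 0 50;0 0 -50 0 0 0 50;0 0 -100 0 0 0 50;0 0 -140 0 0 0 50;0 0 -140 0 0 0 50;0 0 -140 0 0 0 50"

```text
time_s: 18.45
ee_pos: [0.628, -0.0784, 0.3057]
ee_rot: [0.705, 0.709, 0.001, 0.001]
ft_force: [0.6, -0.4, -0.2]
grip_width: 0.499
```

```bash
python3 - <<'E'
from h import *
to(.4968,.3019,.128,0)
save('wrist','w8.png')
E
```

```text
t 18.45 pos [ 0.628  -0.0784  0.3057] jaw 0.31 tilt [ 0.0028 -0.0006] grip 0.499 F [ 0.58 -0.41 -0.16]
shift [ 381.1 -129.7  177.1] turn [0.16 0.04 0.31]
```

step_arm:
  steps: "381 -130 0 0 0 0 50;381 -130 0 0 0 0 50;381 -130 0 0 0 0 50;381 -130 0 0 0 0 50;381 -130 0 0 0 0 50;381 -130 0 0 0 0 50;381 -130 0 0 0 0 50;381 -130 0 0 0 0 50;381 -130 0 0 0 0 50;381 -130 0 0 0 0 50"

```text
time_s: 19.5
ee_pos: [0.4943, 0.3026, 0.3016]
ee_rot: [0.704, 0.71, -0.002, -0.0]
ft_force: [0.5, -0.3, -0.3]
grip_width: 0.502
```

```bash
python3 - <<'E'
from h import *
to(.4968,.3019,.127,0)
E
```

```text
t 19.5 pos [0.4943 0.3026 0.3016] jaw 0.47 tilt [-0.0037 -0.0023] grip 0.502 F [ 0.49 -0.3  -0.33]
shift [ -0.3   3.2 174.6] turn [-0.21  0.13  0.47]
```

step_arm:
  steps: "0 2 50 0 0 0 50;0 2 100 0 0 0 50;0 2 150 0 0 0 50;0 2 175 0 0 0 50;0 2 175 0 0 0 50;0 2 175 0 0 0 50;0 2 175 0 0 0 0;0 2 175 0 0 0 0;0 2 175 0 0 0 0;0 2 175 0 0 0 0;0 2 175 0 0 0 0;0 2 175 0 0 0 0"

```text
time_s: 20.7
ee_pos: [0.4981, 0.3023, 0.1303]
ee_rot: [0.705, 0.709, 0.001, 0.0]
ft_force: [-0.0, -0.3, 4.5]
grip_width: 0.205
```

```bash
python3 - <<'E'
from h import *
to(.625,.0065,.127,0)
E
```

```text
t 20.7 pos [0.4981 0.3023 0.1303] jaw 0.32 tilt [0.0016 0.0007] grip 0.205 F [-0.04 -0.33  4.5 ]
shift [-296.5  125.3    3.3] turn [ 0.09 -0.04  0.32]
```

step_arm:
  steps: "0 0 -50 0 0 0 0;0 0 -100 0 0 0 0;0 0 -150 0 0 0 0;0 0 -168 0 0 0 0;-296 125 -168 0 0 0 0;-296 125 -168 0 0 0 0;-296 125 -168 0 0 0 0;-296 125 -168 0 0 0 0;-296 125 -168 0 0 0 0;-296 125 -168 0 0 0 0;-296 125 -168 0 0 0 0;-296 125 -168 0 0 0 0"

```text
time_s: 21.9
ee_pos: [0.6246, 0.0038, 0.2962]
ee_rot: [0.707, 0.708, -0.001, -0.0]
ft_force: [0.2, -0.2, -1.1]
grip_width: 0.202
```

step_arm:
  steps: "0 0 30 0 0 0 0;0 0 55 0 0 0 0;0 0 65 0 0 0 0;0 0 65 0 0 0 0;0 0 65 0 0 0 0"

```text
time_s: 22.4
ee_pos: [0.6243, 0.0073, 0.2331]
ee_rot: [0.705, 0.709, 0.0, 0.0]
ft_force: [-0.2, 0.3, -0.4]
grip_width: 0.206
```

```bash
python3 - <<'E'
from h import *
to(.625,.0065,.167,0)
save('wrist','w9.png')
to(.625,.0065,.167,0)
E
```

```text
t 22.4 pos [0.6243 0.0073 0.2331] jaw 0.35 tilt [0.0008 0.0001] grip 0.206 F [-0.22  0.28 -0.45]
shift [-0.8  0.6 66.1] turn [ 0.05 -0.    0.35]
t 22.45 pos [0.6248 0.0071 0.234 ] jaw 0.34 tilt [ 0.0024 -0.0001] grip 0.208 F [-0.47 -0.16 -0.03]
shift [-0.6  0.1 67. ] turn [0.14 0.   0.34]
```

step_arm:
  steps: "-1 0 15 0 0 0 0;-1 0 25 0 0 0 0;-1 0 31 0 0 0 0;-1 0 37 0 0 0 0;-1 0 43 0 0 0 0;-1 0 50 0 0 0 0;-1 0 56 0 0 0 0;-1 0 62 0 0 0 0;-1 0 65 0 0 0 0;-1 0 67 0 0 0 0;-1 0 67 0 0 0 0"

```text
time_s: 23.55
ee_pos: [0.6243, 0.0056, 0.1672]
ee_rot: [0.705, 0.709, -0.0, -0.0]
ft_force: [-4.3, 1.0, 8.8]
grip_width: 0.208
```

step_arm:
  steps: "0 0 0 0 0 0 60;0 0 0 0 0 0 60;0 0 0 0 0 0 60;0 0 -50 0 0 0 60;0 0 -100 0 0 0 60;0 0 -150 0 0 0 60;0 0 -175 0 0 0 60;-125 -95 -175 0 0 0 80;-125 -95 -175 0 0 0 80;-125 -95 -175 0 0 0 80;-125 -95 -175 0 0 0 80;-125 -95 -175 0 0 0 80"

```text
time_s: 24.75
ee_pos: [0.5292, -0.1209, 0.3402]
ee_rot: [0.706, 0.708, 0.0, 0.0]
ft_force: [0.1, 0.9, 0.6]
grip_width: 0.8
```

```bash
python3 - <<'E'
from h import *
save('wrist','w10.png'); to(.455,-.025,.08,1.7)
cv2.imwrite('pics/w10big.png',cv2.resize(cv2.imread('pics/w10.png'),(784,588)))
E
```

```text
t 24.8 pos [ 0.5298 -0.12    0.3402] jaw 0.24 tilt [0.0006 0.0005] grip 0.797 F [-0.13 -0.1  -0.53]
shift [ 95.2 -74.6 260.2] turn [ 0.03 -0.03 -1.46]
```

View pics/w10big.png

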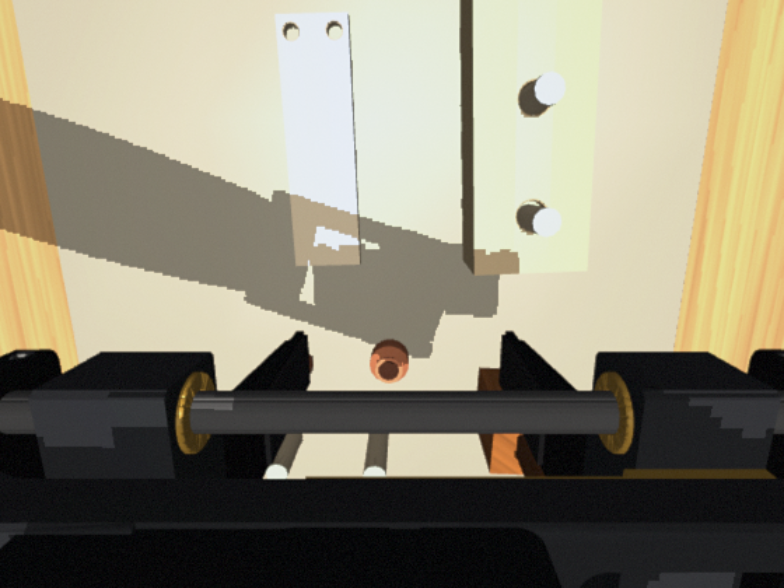

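```bash
python3 - <<'E'
from h import *
from scipy.optimize import least_squares
c=camera_info('wrist'); q=lambda x,y,z: at(c,x/1.4-.15,y/1.4-.15,z)[:2]
print('prop tops',q(549,88,.115).round(4),q(546,222,.115).round(4))
S=[((-30,105),(276,15)),((30,105),(348,14)),((30,-105),(360,264)),((-30,-105),(296,266)),((-18,92),(291,31)),((18,92),(334,30))]
L=np.array([a for a,_ in S])/1e3;W=np.array([q(*b,.012) for _,b in S])
def f(p): 
    k,s=np.cos(p[2]),np.sin(p[2]); return (L@np.array([[k,s],[-s,k]])+p[:2]-W).ravel()
r=least_squares(f,[.45,0,0]); print('shelf',r.x.round(4),(r.fun*1e3).round(1))
to(r.x[0],r.x[1],.081,np.degrees(r.x[2]))
E
```

```text
prop tops [0.6223 0.0068] [ 0.6272 -0.0783]
shelf [ 0.4563 -0.0232  0.0274] [-0.7  0.7  0.2  1.3  0.2 -1.  -0.2 -0.5  0.  -0.3  0.5 -0.2]
t 24.8 pos [ 0.5298 -0.12    0.3402] jaw 0.24 tilt [0.0006 0.0005] grip 0.797 F [-0.13 -0.1  -0.53]
shift [ 97.  -73.3 259.2] turn [ 0.03 -0.03 -1.33]
```

step_arm:
  steps: "97 -73 0 0 0 -1.3 80;97 -73 50 0 0 -1.3 80;97 -73 100 0 0 -1.3 80;97 -73 150 0 0 -1.3 80;97 -73 200 0 0 -1.3 80;97 -73 235 0 0 -1.3 80;97 -73 235 0 0 -1.3 80;97 -73 235 0 0 -1.3 80"

```text
time_s: 25.6
ee_pos: [0.4554, -0.0222, 0.1036]
ee_rot: [0.697, 0.717, -0.001, -0.002]
ft_force: [-0.0, 0.0, 0.9]
grip_width: 0.801
```

```bash
python3 - <<'E'
from h import *
to(.4563,-.0232,.0805,1.57)
E
```

```text
t 25.6 pos [ 0.4554 -0.0222  0.1036] jaw 1.69 tilt [-0.0048  0.001 ] grip 0.801 F [-0.03  0.01  0.9 ]
shift [-1.1  1.  23.1] turn [-0.27 -0.07  0.12]
```

step_arm:
  steps: "-1 1 15 0 0 0 80;-1 1 23 0 0 0 80;-1 1 23 0 0 0 80;-1 1 23 0 0 0 80;-1 1 23 0 0 0 20;-1 1 23 0 0 0 20;-1 1 23 0 0 0 20;-1 1 23 0 0 0 20;-1 1 23 0 0 0 20;-1 1 23 0 0 0 20"
  squeeze: 45

```text
time_s: 26.6
ee_pos: [0.4571, -0.0243, 0.0827]
ee_rot: [0.697, 0.717, -0.0, -0.0]
ft_force: [-4.4, 0.2, 6.3]
grip_width: 0.625
```

step_arm:
  steps: "0 0 -8 0 0 0 20;0 0 -20 0 0 0 20;0 0 -30 0 0 0 20;0 0 -30 0 0 0 20"

```text
time_s: 27.0
ee_pos: [0.4588, -0.0244, 0.1146]
ee_rot: [0.697, 0.717, 0.001, 0.002]
ft_force: [0.2, -0.3, -2.6]
grip_width: 0.627
```

```bash
python3 - <<'E'
from h import *
to(.625,.001,.3,2.6); save('side','sd1.png')
E
```

```text
t 27.0 pos [ 0.4588 -0.0244  0.1146] jaw 1.61 tilt [ 0.0046 -0.0007] grip 0.627 F [ 0.24 -0.26 -2.58]
shift [  20.6  167.7 -184.7] turn [ 0.26  0.05 -0.99]
```

step_arm:
  steps: "0 0 -40 0 0 0 20;0 0 -80 0 0 0 20;0 0 -120 0 0 0 20;0 0 -125 0 0 0 20;0 0 -125 0 0 0 20;5 40 -125 0 0 0 20;10 80 -125 0 0 -1 20;15 120 -125 0 0 -1 20;20 150 -125 0 0 -1 20;25 166 -125 0 0 -1 20;25 166 -125 0 0 -1 20;25 166 -125 0 0 -1 20"

```text
time_s: 28.25
ee_pos: [0.621, 0.0055, 0.2339]
ee_rot: [0.691, 0.723, -0.002, -0.002]
ft_force: [-0.5, -0.3, -2.9]
grip_width: 0.628
```

```bash
python3 - <<'E'
from h import *
save('wrist','w11.png'); to(.6252,.0008,.2,2.55); save('scene','s11.png'); to(.6252,.0008,.2,2.55)
a=cv2.imread('pics/w11.png');b=cv2.imread('pics/s11.png')
a=a[0:200,180:420]; b=b[180:380,240:420]
cv2.imwrite('pics/x11.png',np.vstack([cv2.resize(a,None,fx=2.4,fy=2.4,interpolation=2)[:,:576]]))
cv2.imwrite('pics/y11.png',cv2.resize(b,None,fx=3,fy=3,interpolation=2))
E
```

```text
t 28.3 pos [0.6209 0.0053 0.2346] jaw 2.61 tilt [-0.0046  0.0001] grip 0.624 F [-0.96 -0.09 -3.36]
shift [-4.7  4.2 34.6] turn [-0.27 -0.02  0.06]
t 28.35 pos [0.621  0.0053 0.2354] jaw 2.6 tilt [-0.0034  0.0001] grip 0.625 F [-0.18  0.33 -1.59]
shift [-4.7  4.1 35.3] turn [-0.19 -0.01  0.05]
```

View pics/x11.png

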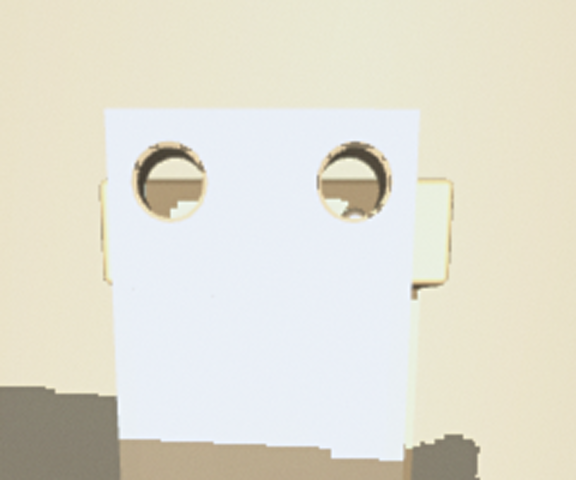

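```bash
python3 - <<'E'
from h import *
c=camera_info('wrist'); q=lambda x,y,z: at(c,180+x/2.4-.3,y/2.4-.3,z)[:2]
zt=observe()['ee_pos'][2]-.0827+.012
h=[q(170,182,zt),q(354,182,zt)]; print('zt',zt,'holes',np.round(h,4),'dist',np.linalg.norm(h[1]-h[0]),'mid',np.mean(h,0).round(4),'yaw',(h[1]-h[0])[1]/.036)
w=[q(103,180,.115),q(452,180,.115),q(107,284,.115),q(447,283,.115)]; print('wall',np.round(w,4),np.mean(w,0).round(4))
d=w[1]-w[0]; print(np.linalg.norm(d),d[1]/d[0])
print('corner',q(105,108,zt).round(4),q(419,108,zt).round(4))
print('pin far tip',q(355,213,.135).round(4))
hp=np.array([.6257,-.0087]); k,s=np.cos(.0445),np.sin(.0445)
for X,Y in [(-.018,.102),(.018,.102),(0,.102),(-.045,.115),(.045,.115)]: print(X,Y,(hp+[X*k-Y*s,X*s+Y*k]).round(4))
to(.6252,.0008,.2,2.55)
E
```

```text
zt 0.16465108369022247 holes [[0.5991 0.0969]
 [0.6346 0.0985]] dist 0.035524959913338934 mid [0.6168 0.0977] yaw 0.04421694333664192
wall [[0.5763 0.1038]
 [0.6642 0.1077]
 [0.5772 0.0786]
 [0.6655 0.0828]] [0.6208 0.0932]
0.08797518008467863 0.04484593874893432
corner [0.5866 0.1094] [0.6459 0.1121]
pin far tip [0.6383 0.0964]
-0.018 0.102 [0.6032 0.0924]
0.018 0.102 [0.6391 0.094 ]
0 0.102 [0.6212 0.0932]
-0.045 0.115 [0.5756 0.1042]
0.045 0.115 [0.6655 0.1082]
t 28.35 pos [0.621  0.0053 0.2354] jaw 2.6 tilt [-0.0034  0.0001] grip 0.625 F [-0.18  0.33 -1.59]
shift [-4.7  4.1 35.3] turn [-0.19 -0.01  0.05]
```

step_arm:
  steps: "-4.5 4 0 0 0 0 20;-4.5 4 0 0 0 0 20;-4.5 4 8 0 0 0 20;-4.5 4 12 0 0 0 20;-4.5 4 12 0 0 0 20;-4.5 4 12 0 0 0 20"

```text
time_s: 28.95
ee_pos: [0.6265, 0.0011, 0.2248]
ee_rot: [0.691, 0.723, -0.0, -0.0]
ft_force: [-0.5, 0.3, -3.7]
grip_width: 0.626
```

```bash
python3 - <<'E'
from h import *
to(.6252,.0008,.1977,2.55); c=camera_info('wrist');save('wrist','w12.png'); to(.6252,.0008,.1977,2.55)
a=cv2.imread('pics/w12.png')[0:130,180:380]
cv2.imwrite('pics/x12.png',cv2.resize(a,None,fx=3,fy=3,interpolation=2))
hp=np.array([.6257,-.0087]); k,s=np.cos(.0445),np.sin(.0445); zt=observe()['ee_pos'][2]-.0827+.012
for X,Y,Z in [(-.018,.102,.135),(.018,.102,.135),(-.018,.102,zt),(.018,.102,zt)]: print(X,Z,((proj(c,list(hp+[X*k-Y*s,X*s+Y*k])+[Z])-[180,0]+.33)*3).round(1))
E
```

```text
t 28.95 pos [0.6265 0.0011 0.2248] jaw 2.61 tilt [-0.0007  0.    ] grip 0.626 F [-0.45  0.33 -3.73]
shift [-0.3 -1.3 27.1] turn [-0.04 -0.    0.06]
t 29.0 pos [0.6267 0.0011 0.2252] jaw 2.61 tilt [-0.0001  0.    ] grip 0.622 F [-1.39 -0.69 -3.08]
shift [-0.3 -1.5 27.5] turn [-0.01 -0.    0.06]
-0.018 0.135 [216.2 247.1]
0.018 0.135 [423.7 247.3]
-0.018 0.15447710023039674 [202.3 229.3]
0.018 0.15447710023039674 [435.8 229.5]
```

View pics/x12.png

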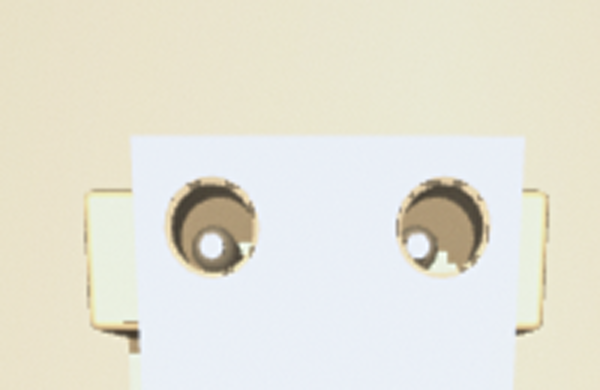

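step_arm:
  steps: "0 -2 0 0 0 0 20;0 -2 4 0 0 0 20;0 -2 8 0 0 0 20;0 -2 12 0 0 0 20;0 -2 15 0 0 0 20;0 -2 15 0 0 0 20"

```text
time_s: 29.6
ee_pos: [0.6243, 0.0011, 0.2093]
ee_rot: [0.691, 0.723, -0.0, -0.001]
ft_force: [-0.2, 0.5, -3.0]
grip_width: 0.625
```

step_arm:
  steps: "0 0 4 0 0 0 20;0 0 7 0 0 0 20;0 0 9 0 0 0 20;0 0 11 0 0 0 20;0 0 11 0 0 0 20;0 0 11 0 0 0 20"

```text
time_s: 30.2
ee_pos: [0.6248, 0.001, 0.1993]
ee_rot: [0.691, 0.723, -0.0, -0.0]
ft_force: [-0.2, -0.5, -3.0]
grip_width: 0.625
```

step_arm:
  steps: "0 0 1 0 0 0 20;0 0 2 0 0 0 20;0 0 2 0 0 0 20"

```text
time_s: 30.5
ee_pos: [0.6249, 0.001, 0.1978]
ee_rot: [0.691, 0.723, 0.0, 0.0]
ft_force: [-0.8, 0.6, -1.1]
grip_width: 0.629
```

Contact is starting, so I'll release and lift.

step_arm:
  steps: "0 0 1 0 0 0 20;0 0 1 0 0 0 80;0 0 1 0 0 0 80;0 0 1 0 0 0 80;0 0 1 0 0 0 80;0 0 -40 0 0 0 80;0 0 -80 0 0 0 80;-60 0 -120 0 0 0 80;-120 0 -140 0 0 0 80;-120 0 -140 0 0 0 80;-120 0 -140 0 0 0 80;-120 0 -140 0 0 0 80"

```text
time_s: 31.7
ee_pos: [0.6301, -0.1194, 0.3372]
ee_rot: [0.691, 0.722, 0.0, -0.0]
ft_force: [-0.4, 0.7, 0.5]
grip_width: 0.795
```

```bash
python3 - <<'E'
from h import *
to(.5161,-.2226,.3,0); c=camera_info('wrist');save('wrist','w13.png'); save('scene','s13.png')
cv2.imwrite('pics/w13big.png',cv2.resize(cv2.imread('pics/w13.png'),(784,588)))
hp=np.array([.6252,-.0087]); k,s=np.cos(.0445),np.sin(.0445)
for X,Y,Z in [(-30,115,127),(30,115,127),(30,-95,127),(-30,-95,127),(-18,102,135),(18,102,135)]: print(X,Y,((proj(c,list(hp+np.array([X*k-Y*s,X*s+Y*k])/1e3)+[Z/1e3])+.15)*1.4).round(1))
E
```

```text
t 31.7 pos [ 0.6301 -0.1194  0.3372] jaw 2.52 tilt [0.0002 0.0005] grip 0.795 F [-0.38  0.67  0.54]
shift [ -98.1 -118.5   37.1] turn [ 0.01 -0.03  2.52]
-30 115 [ 349.7 -110.4]
30 115 [ 457.6 -110.4]
30 -95 [448.8 262.5]
-30 -95 [359.  262.6]
-18 102 [370.7 -91.2]
18 102 [436.6 -91.3]
```

View pics/w13big.png

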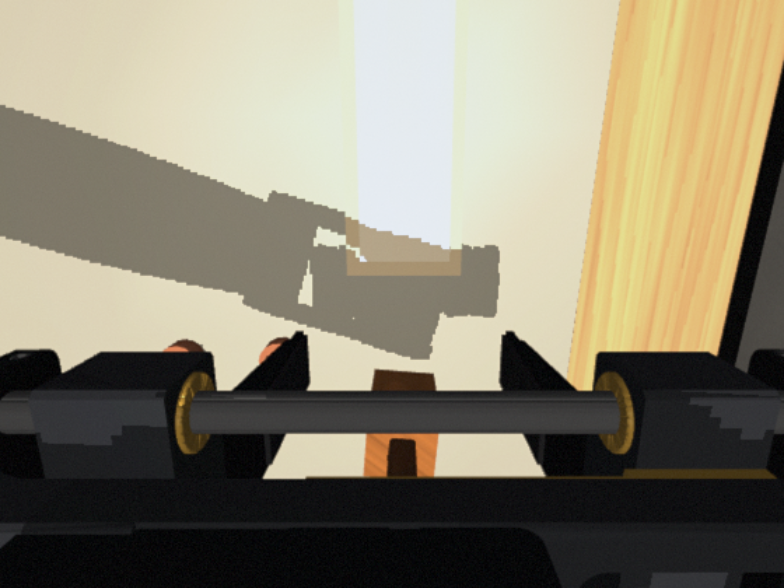

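step_arm:
  steps: "-98 -118 0 0 0 -17.5 60;-98 -118 0 0 0 -17.5 60;-98 -118 0 0 0 -17.5 60;-98 -118 0 0 0 -17.5 60;-98 -118 50 0 0 -17.5 60;-98 -118 100 0 0 -17.5 60;-98 -118 150 0 0 -17.5 60;-98 -118 200 0 0 -17.5 60;-98 -118 200 0 0 -17.5 60;-98 -118 200 0 0 -17.5 60"
  squeeze: 15

```text
time_s: 32.8
ee_pos: [0.5168, -0.2209, 0.1367]
ee_rot: [0.572, 0.82, -0.0, -0.001]
ft_force: [0.3, -0.6, 1.1]
grip_width: 0.598
```

```bash
python3 - <<'E'
from h import *
to(.5158,-.2226,.085,20)
E
```

```text
t 32.8 pos [ 0.5168 -0.2209  0.1367] jaw 20.19 tilt [-0.0022  0.0015] grip 0.598 F [ 0.25 -0.57  1.07]
shift [-1.4 -1.5 51.7] turn [-0.09 -0.12  0.19]
```

step_arm:
  steps: "-1.5 -1.5 30 0 0 0 60;-1.5 -1.5 51 0 0 0 60;-1.5 -1.5 51 0 0 0 60;-1.5 -1.5 51 0 0 0 60;-1.5 -1.5 51 0 0 0 10;-1.5 -1.5 51 0 0 0 10;-1.5 -1.5 51 0 0 0 10;-1.5 -1.5 51 0 0 0 10;-1.5 -1.5 51 0 0 0 10;-1.5 -1.5 51 0 0 0 10"

```text
time_s: 33.8
ee_pos: [0.5165, -0.2244, 0.0876]
ee_rot: [0.573, 0.82, 0.0, 0.001]
ft_force: [-0.9, 0.4, 6.2]
grip_width: 0.394
```

```bash
python3 - <<'E'
from h import *
to(.6263,-.0317,.3,2.55)
E
```

```text
t 33.8 pos [ 0.5165 -0.2244  0.0876] jaw 20.1 tilt [ 0.0014 -0.0007] grip 0.394 F [-0.92  0.43  6.21]
shift [ 143.   169.5 -212.4] turn [ 0.07  0.06 17.55]
```

step_arm:
  steps: "0 0 -50 0 0 0 10;0 0 -100 0 0 0 10;0 0 -150 0 0 0 10;0 0 -200 0 0 0 10;143 169 -200 0 0 17.5 10;143 169 -200 0 0 17.5 10;143 169 -200 0 0 17.5 10;143 169 -200 0 0 17.5 10;143 169 -200 0 0 17.5 10;143 169 -200 0 0 17.5 10;143 169 -150 0 0 17.5 10;143 169 -150 0 0 17.5 10"

```text
time_s: 35.0
ee_pos: [0.6214, -0.0317, 0.2288]
ee_rot: [0.691, 0.723, -0.004, -0.005]
ft_force: [-1.0, 0.4, -1.1]
grip_width: 0.391
```

```bash
python3 - <<'E'
from h import *
to(.6263,-.0317,.2146,2.55)
E
```

```text
t 35.0 pos [ 0.6214 -0.0317  0.2288] jaw 2.61 tilt [-0.0135  0.0013] grip 0.391 F [-1.04  0.42 -1.13]
shift [-0.3  5.  14.1] turn [-0.77 -0.11  0.05]
```

step_arm:
  steps: "0 0 0 0 0 0 10;0 0 0 0 0 0 10;0 0 0 0 0 0 10"

```text
time_s: 35.3
ee_pos: [0.6263, -0.0324, 0.2389]
ee_rot: [0.691, 0.723, 0.001, 0.002]
ft_force: [-0.6, -0.0, -0.1]
grip_width: 0.393
```

```bash
python3 - <<'E'
from h import *
to(.6263,-.0317,.2146,2.55)
E
```

```text
t 35.3 pos [ 0.6263 -0.0324  0.2389] jaw 2.56 tilt [ 0.0037 -0.0005] grip 0.393 F [-0.57 -0.05 -0.07]
shift [ 0.7 -0.  24.3] turn [0.21 0.04 0.01]
```

step_arm:
  steps: "0 0 10 0 0 0 10;0 0 17 0 0 0 10;0 0 20 0 0 0 10;0 0 22 0 0 0 10;0 0 22 0 0 0 10;0 0 22 0 0 0 10"

```text
time_s: 35.9
ee_pos: [0.6258, -0.0316, 0.2147]
ee_rot: [0.691, 0.723, 0.0, 0.0]
ft_force: [-0.2, -0.4, 1.4]
grip_width: 0.393
```

step_arm:
  steps: "0 0 1 0 0 0 10;0 0 1 0 0 0 10"

```text
time_s: 36.1
ee_pos: [0.6259, -0.0316, 0.2146]
ee_rot: [0.691, 0.723, 0.0, 0.001]
ft_force: [-1.9, 0.7, 4.6]
grip_width: 0.393
```

step_arm:
  steps: "0 0 0 0 0 0 60;0 0 0 0 0 0 60;0 0 0 0 0 0 60;0 0 -50 0 0 0 60;0 0 -90 0 0 0 60;-205 -195 -90 0 0 2.5 60;-205 -195 -90 0 0 2.5 60;-205 -195 -90 0 0 2.5 60;-205 -195 -90 0 0 2.5 60;-205 -195 -90 0 0 2.5 60;-205 -195 -90 0 0 2.5 60;-205 -195 -90 0 0 2.5 60"

```text
time_s: 37.3
ee_pos: [0.4378, -0.2476, 0.303]
ee_rot: [0.708, 0.706, -0.0, -0.0]
ft_force: [0.4, 0.1, -0.5]
grip_width: 0.597
```

step_arm:
  steps: "0 0 50 0 0 0 60;0 0 100 0 0 0 60;0 0 150 0 0 0 60;0 0 160 0 0 0 60;0 0 160 0 0 0 60;0 0 160 0 0 0 60"

```text
time_s: 37.9
ee_pos: [0.4415, -0.2459, 0.1457]
ee_rot: [0.706, 0.708, 0.0, 0.002]
ft_force: [-0.1, 0.5, 0.5]
grip_width: 0.599
```

```bash
python3 - <<'E'
from h import *
to(.4206,-.229,.085,0)
E
```

```text
t 37.9 pos [ 0.4415 -0.2459  0.1457] jaw 0.14 tilt [ 0.003 -0.002] grip 0.599 F [-0.12  0.45  0.53]
shift [ 17.1 -21.1  60.6] turn [0.17 0.11 0.14]
```

step_arm:
  steps: "17 -21 0 0 0 0 60;17 -21 0 0 0 0 60;17 -21 30 0 0 0 60;17 -21 60 0 0 0 60;17 -21 60 0 0 0 60;17 -21 60 0 0 0 60;17 -21 60 0 0 0 10;17 -21 60 0 0 0 10;17 -21 60 0 0 0 10;17 -21 60 0 0 0 10;17 -21 60 0 0 0 10;17 -21 60 0 0 0 10"

```text
time_s: 39.1
ee_pos: [0.4197, -0.229, 0.0846]
ee_rot: [0.706, 0.708, 0.0, 0.001]
ft_force: [-1.2, 0.7, 6.2]
grip_width: 0.396
```

```bash
python3 - <<'E'
from h import *
to(.6283,-.0766,.238,2.55)
E
```

```text
t 39.1 pos [ 0.4197 -0.229   0.0846] jaw 0.1 tilt [ 0.0017 -0.0012] grip 0.396 F [-1.2   0.73  6.18]
shift [ 151.8  209.1 -153.2] turn [ 0.09  0.07 -2.45]
```

step_arm:
  steps: "0 0 -50 0 0 0 10;0 0 -100 0 0 0 10;0 0 -150 0 0 0 10;0 0 -190 0 0 0 10;152 209 -190 0 0 -2.5 10;152 209 -190 0 0 -2.5 10;152 209 -190 0 0 -2.5 10;152 209 -190 0 0 -2.5 10;152 209 -190 0 0 -2.5 10;152 209 -190 0 0 -2.5 10;152 209 -190 0 0 -2.5 10;152 209 -190 0 0 -2.5 10"

```text
time_s: 40.3
ee_pos: [0.6269, -0.0764, 0.2727]
ee_rot: [0.691, 0.723, -0.001, -0.0]
ft_force: [-0.2, -0.3, 0.2]
grip_width: 0.393
```

step_arm:
  steps: "0 0 30 0 0 0 10;0 0 45 0 0 0 10;0 0 45 0 0 0 10;0 0 45 0 0 0 10;0 0 45 0 0 0 10"

```text
time_s: 40.8
ee_pos: [0.628, -0.0765, 0.2297]
ee_rot: [0.691, 0.723, 0.001, 0.001]
ft_force: [0.0, 0.5, 0.3]
grip_width: 0.398
```

```bash
python3 - <<'E'
from h import *
to(.6283,-.0766,.2116,2.55)
E
```

```text
t 40.8 pos [ 0.628  -0.0765  0.2297] jaw 2.57 tilt [ 0.002  -0.0004] grip 0.398 F [0.05 0.53 0.35]
shift [-0.1  0.3 18.1] turn [0.11 0.03 0.02]
```

step_arm:
  steps: "0 0 8 0 0 0 10;0 0 14 0 0 0 10;0 0 16 0 0 0 10;0 0 18 0 0 0 10;0 0 18 0 0 0 10;0 0 18 0 0 0 10"

```text
time_s: 41.4
ee_pos: [0.6281, -0.076, 0.2117]
ee_rot: [0.691, 0.723, 0.0, 0.001]
ft_force: [-2.0, -0.7, 6.2]
grip_width: 0.393
```

step_arm:
  steps: "0 0 0 0 0 0 60;0 0 0 0 0 0 60;0 0 0 0 0 0 60;0 0 -50 0 0 0 60;0 0 -90 0 0 0 60;310 -193 -90 0 0 2.5 60;310 -193 -90 0 0 2.5 60;310 -193 -90 0 0 2.5 60;310 -193 -90 0 0 2.5 60;310 -193 -90 0 0 2.5 60;310 -193 -90 0 0 2.5 60;310 -193 -90 0 0 2.5 60"

```text
time_s: 42.6
ee_pos: [0.4278, 0.2137, 0.3001]
ee_rot: [0.707, 0.708, 0.0, 0.0]
ft_force: [-1.1, 0.6, -0.4]
grip_width: 0.598
```

```bash
python3 - <<'E'
from h import *
to(.4211,.2249,.14,0); save('scene','s14.png')
E
```

```text
t 42.6 pos [0.4278 0.2137 0.3001] jaw 0.08 tilt [0.0003 0.0002] grip 0.598 F [-1.07  0.56 -0.4 ]
shift [ 11.2  -6.8 160.1] turn [ 0.02 -0.01  0.08]
```

step_arm:
  steps: "11 -7 50 0 0 0 60;11 -7 100 0 0 0 60;11 -7 150 0 0 0 60;11 -7 160 0 0 0 60;11 -7 160 0 0 0 60;11 -7 160 0 0 0 60"

```text
time_s: 43.25
ee_pos: [0.4239, 0.2238, 0.1425]
ee_rot: [0.707, 0.708, 0.002, 0.001]
ft_force: [-0.5, 0.3, 0.7]
grip_width: 0.6
```

```bash
python3 - <<'E'
from h import *
to(.4211,.2249,.085,0)
E
```

```text
t 43.25 pos [0.4239 0.2238 0.1425] jaw 0.09 tilt [0.003  0.0012] grip 0.6 F [-0.46  0.27  0.7 ]
shift [ 1.1 -2.9 57.5] turn [ 0.17 -0.07  0.09]
```

step_arm:
  steps: "1 -3 30 0 0 0 60;1 -3 57 0 0 0 60;1 -3 57 0 0 0 60;1 -3 57 0 0 0 60;1 -3 57 0 0 0 10;1 -3 57 0 0 0 10;1 -3 57 0 0 0 10;1 -3 57 0 0 0 10;1 -3 57 0 0 0 10;1 -3 57 0 0 0 10"

```text
time_s: 44.25
ee_pos: [0.4202, 0.2247, 0.0846]
ee_rot: [0.706, 0.708, 0.001, 0.0]
ft_force: [-1.7, -0.9, 6.9]
grip_width: 0.396
```

```bash
python3 - <<'E'
from h import *
to(.6243,.0133,.238,2.55)
E
```

```text
t 44.25 pos [0.4202 0.2247 0.0846] jaw 0.11 tilt [0.0017 0.0006] grip 0.396 F [-1.7  -0.85  6.92]
shift [-211.7  204.  -153.2] turn [ 0.1  -0.03 -2.44]
```

step_arm:
  steps: "0 0 -50 0 0 0 10;0 0 -100 0 0 0 10;0 0 -150 0 0 0 10;0 0 -190 0 0 0 10;-212 204 -190 0 0 -2.5 10;-212 204 -190 0 0 -2.5 10;-212 204 -190 0 0 -2.5 10;-212 204 -190 0 0 -2.5 10;-212 204 -190 0 0 -2.5 10;-212 204 -190 0 0 -2.5 10;-212 204 -190 0 0 -2.5 10;-212 204 -190 0 0 -2.5 10"

```text
time_s: 45.45
ee_pos: [0.6237, 0.0121, 0.2723]
ee_rot: [0.691, 0.722, -0.001, -0.001]
ft_force: [0.3, 0.4, -0.5]
grip_width: 0.394
```

step_arm:
  steps: "0 0 30 0 0 0 10;0 0 45 0 0 0 10;0 0 45 0 0 0 10;0 0 45 0 0 0 10;0 0 45 0 0 0 10"

```text
time_s: 45.95
ee_pos: [0.624, 0.0132, 0.2297]
ee_rot: [0.691, 0.723, 0.001, 0.001]
ft_force: [0.2, -0.0, -0.5]
grip_width: 0.392
```

```bash
python3 - <<'E'
from h import *
to(.6243,.0133,.2116,2.55)
E
```

```text
t 45.95 pos [0.624  0.0132 0.2297] jaw 2.64 tilt [ 0.002  -0.0001] grip 0.392 F [ 0.19 -0.01 -0.54]
shift [ 0.1  0.2 18.1] turn [0.12 0.01 0.09]
```

step_arm:
  steps: "0 0 8 0 0 0 10;0 0 14 0 0 0 10;0 0 16 0 0 0 10;0 0 18 0 0 0 10;0 0 18 0 0 0 10;0 0 18 0 0 0 10"

```text
time_s: 46.55
ee_pos: [0.6239, 0.0127, 0.2117]
ee_rot: [0.691, 0.723, 0.0, 0.0]
ft_force: [-2.9, 0.4, 6.5]
grip_width: 0.393
```

step_arm:
  steps: "0 0 0 0 0 0 60;0 0 0 0 0 0 60;0 0 0 0 0 0 60;0 0 -50 0 0 0 60;0 0 -90 0 0 0 60;297 -189 -90 0 0 2.5 60;297 -189 -90 0 0 2.5 60;297 -189 -90 0 0 2.5 60;297 -189 -90 0 0 2.5 60;297 -189 -90 0 0 2.5 60;297 -189 -90 0 0 2.5 60;297 -189 -90 0 0 2.5 60"

```text
time_s: 47.75
ee_pos: [0.4211, 0.3005, 0.3002]
ee_rot: [0.707, 0.708, 0.0, 0.0]
ft_force: [0.9, 0.8, 0.1]
grip_width: 0.604
```

step_arm:
  steps: "0 0 50 0 0 0 60;0 0 100 0 0 0 60;0 0 150 0 0 0 60;0 0 150 0 0 0 60;0 0 150 0 0 0 60;0 0 150 0 0 0 60"

```text
time_s: 48.35
ee_pos: [0.4245, 0.3001, 0.1536]
ee_rot: [0.707, 0.708, 0.003, 0.001]
ft_force: [-0.2, -0.5, 0.8]
grip_width: 0.598
```

```bash
python3 - <<'E'
from h import *
to(.4219,.302,.085,0)
E
```

```text
t 48.35 pos [0.4245 0.3001 0.1536] jaw 0.09 tilt [0.0046 0.0026] grip 0.598 F [-0.19 -0.49  0.83]
shift [ 1.7 -2.9 68.6] turn [ 0.27 -0.15  0.09]
```

step_arm:
  steps: "2 -3 30 0 0 0 60;2 -3 68 0 0 0 60;2 -3 68 0 0 0 60;2 -3 68 0 0 0 60;2 -3 68 0 0 0 10;2 -3 68 0 0 0 10;2 -3 68 0 0 0 10;2 -3 68 0 0 0 10;2 -3 68 0 0 0 10;2 -3 68 0 0 0 10"

```text
time_s: 49.35
ee_pos: [0.4206, 0.3018, 0.084]
ee_rot: [0.706, 0.708, 0.001, 0.0]
ft_force: [-0.8, -0.8, 6.1]
grip_width: 0.394
```

```bash
python3 - <<'E'
from h import *
to(.6223,.0582,.238,2.55)
E
```

```text
t 49.35 pos [0.4206 0.3018 0.084 ] jaw 0.11 tilt [0.0023 0.0012] grip 0.394 F [-0.82 -0.84  6.08]
shift [-243.8  201.6 -153.8] turn [ 0.13 -0.07 -2.44]
```

step_arm:
  steps: "0 0 -50 0 0 0 10;0 0 -100 0 0 0 10;0 0 -150 0 0 0 10;0 0 -190 0 0 0 10;-244 202 -190 0 0 -2.5 10;-244 202 -190 0 0 -2.5 10;-244 202 -190 0 0 -2.5 10;-244 202 -190 0 0 -2.5 10;-244 202 -190 0 0 -2.5 10;-244 202 -190 0 0 -2.5 10;-244 202 -190 0 0 -2.5 10;-244 202 -190 0 0 -2.5 10"

```text
time_s: 50.55
ee_pos: [0.6228, 0.0557, 0.2718]
ee_rot: [0.692, 0.722, -0.0, -0.0]
ft_force: [0.8, 0.1, -0.7]
grip_width: 0.395
```

step_arm:
  steps: "0 0 30 0 0 0 10;0 0 45 0 0 0 10;0 0 45 0 0 0 10;0 0 45 0 0 0 10;0 0 45 0 0 0 10"

```text
time_s: 51.05
ee_pos: [0.6223, 0.0582, 0.2287]
ee_rot: [0.691, 0.723, 0.001, 0.001]
ft_force: [-0.3, -0.5, -0.3]
grip_width: 0.39
```

```bash
python3 - <<'E'
from h import *
to(.6223,.0582,.211,2.55)
E
```

```text
t 51.05 pos [0.6223 0.0582 0.2287] jaw 2.66 tilt [0.002  0.0001] grip 0.39 F [-0.32 -0.51 -0.35]
shift [-0.  -0.1 17.7] turn [ 0.11 -0.    0.11]
```

Lower, release, then move clear to view everything.

step_arm:
  steps: "0 0 8 0 0 0 10;0 0 14 0 0 0 10;0 0 16 0 0 0 10;0 0 18 0 0 0 10;0 0 18 0 0 0 10;0 0 18 0 0 0 10"

```text
time_s: 51.65
ee_pos: [0.6219, 0.0576, 0.211]
ee_rot: [0.691, 0.723, -0.0, -0.0]
ft_force: [-4.3, -1.0, 6.7]
grip_width: 0.394
```

step_arm:
  steps: "0 0 0 0 0 0 60;0 0 0 0 0 0 60;0 0 0 0 0 0 60;0 0 -50 0 0 0 60;0 0 -100 0 0 0 60;0 0 -150 0 0 0 60;-60 -200 -150 0 0 0 60;-60 -200 -150 0 0 0 60;-60 -200 -150 0 0 0 60;-60 -200 -150 0 0 0 60;-60 -200 -150 0 0 0 60;-60 -200 -150 0 0 0 60"

```text
time_s: 52.85
ee_pos: [0.4242, -0.0118, 0.3596]
ee_rot: [0.691, 0.723, 0.001, 0.001]
ft_force: [-0.7, 0.1, 0.2]
grip_width: 0.6
```

```bash
python3 - <<'E'
from h import *
to(.6223,.0582,.211,2.55); save('scene','s20.png'); save('side','sd20.png')
a=cv2.imread('pics/s20.png'); cv2.imwrite('pics/s20c.png',cv2.resize(a[200:420,220:420],None,fx=2.7,fy=2.7,interpolation=2))
a=cv2.imread('pics/sd20.png'); cv2.imwrite('pics/sd20c.png',cv2.resize(a[140:390,230:450],None,fx=2.4,fy=2.4,interpolation=2))
E
```

```text
t 52.85 pos [ 0.4242 -0.0118  0.3596] jaw 2.53 tilt [ 0.0021 -0.0002] grip 0.6 F [-0.72  0.08  0.23]
shift [ 61.2 200.7 149. ] turn [ 0.12  0.02 -0.02]
```

View pics/s20c.png

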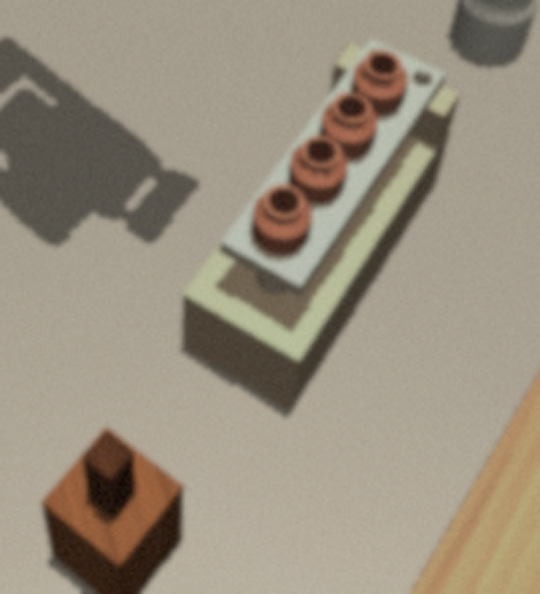

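View pics/sd20c.png

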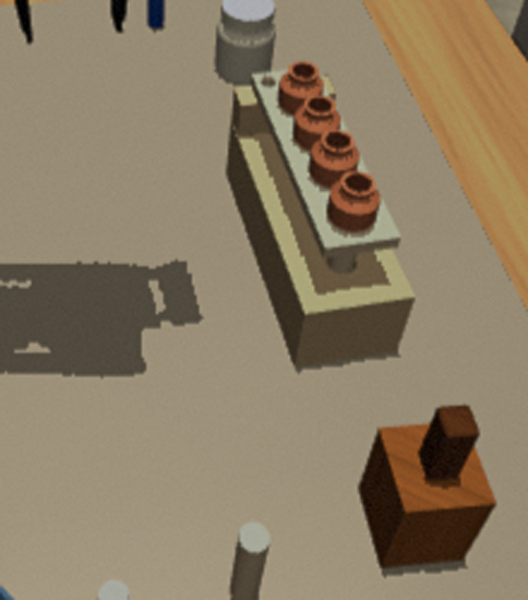

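```bash
python3 - <<'E'
from h import *
from scipy.optimize import least_squares
for nm,sc,ox,oy,P in [('scene',2.7,220,200,[(-30,-105,224,247),(30,-105,301,287),(30,105,445,76),(-30,105,372,40)]),('side',2.4,230,140,[(-30,-105,324,246),(30,-105,400,239),(-30,105,252,74)])]:
    c=camera_info(nm)
    for h in (.127,):
        def f(p,free=True):
            o=[]
            for X,Y,u,v in P:
                k,s=np.cos(p[2]),np.sin(p[2]);w=[p[0]+(X*k-Y*s)/1e3,p[1]+(X*s+Y*k)/1e3,h]
                o+=list(proj(c,w)-[ox+u/sc-.3,oy+v/sc-.3])
            return o
        r=least_squares(f,[.625,.001,.04]); print(nm,r.x.round(4),np.round(r.fun,1),'nominal resid',np.round(f([.6248,.0013,.0445]),1))
c=camera_info('scene')
print('rod top',((proj(c,[.6345,-.267,.15])-[220,200])*2.7).round(1),'rod centre side',((proj(camera_info('side'),[.6345,-.267,.15])-[230,140])*2.4).round(1))
b=cv2.imread('pics/s20.png');save('scene','s21.png');d=cv2.absdiff(b,cv2.imread('pics/s21.png'));print('motion',d.max(),d.mean())
E
```

```text
scene [6.249e-01 1.000e-04 4.690e-02] [-0.8 -0.8  0.6  1.   0.4 -0.5 -0.2  0.1] nominal resid [-0.6 -1.4  0.8  0.4  0.8 -0.8  0.2 -0.2]
side [6.252e-01 1.000e-04 3.190e-02] [-0.1  0.8  0.  -0.6  0.1 -0.3] nominal resid [ 0.2  0.4  0.2 -1.4 -0.7 -0.4]
rod top [111.4 452.7] rod centre side [457.3 415.1]
motion 68 2.3077876984126986
```

```bash
python3 -c "
from plant import *
print(close_job())"
```

```text
the job is handed in; nothing more can be done
None
```

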